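# Hang the tube-rotator wheel on the J-hook stand

### The job

Lift the blue spoked wheel out of its bench cradle by its rim, pass the rim over the upturned tip of the tall J-hook and lower it gently until you feel the hook take its weight, still holding it. Then, with the rim riding on the hook arm, slide it back gently until it presses against the springy rubber buffer, and let go so that it stays hanging on the hook, touching the buffer. The hook and the buffer are adjustable and not exactly where they are measured, so go by feel and do not force them, and leave the jar, the beaker and the bottle where they are.

Things in the scene. Friction and masses are not known exactly. Their poses are not given: they have to be found in the camera images.
- wheel_center (a point): Centre of the loose blue wheel, 190 mm across, 0.25-0.42 kg, standing upright. Own x = axle (level), z up at the start. Rim 14 mm wide along x, 12 mm thick radially (inner radius 83). Four 10 mm spokes at 45 degrees to y and z; hub radius 15. Pinch the rim across its 14 mm, about 35 mm to a side (own y) of its topmost point, 83 mm above the centre; the top stays free for hook and buffer.
- cradle: Fixed grey cradle 70 x 150 mm that holds the wheel upright: a slot along its y axis 18 mm wide with two walls 36 mm high above a 12 mm thick floor; low rubber chocks stop the wheel rolling. Origin: centre of its underside on the bench. The wheel lifts out straight up.
- stand: Fixed J-hook stand: foot plate 170 x 170 x 14 mm, square post 22 mm wide at the origin, 285 mm tall. Origin: on the bench under the post; z up. The hook arm leaves the post level along the stand's -x (towards the robot) at y = 0. The hung wheel's axle lies along the stand's x, its centre 83 mm below the top of the arm.
- hook_nominal (a point): Point of the stand (same axes), 105 mm in front (-x) of the post axis, 265 mm up, where the top of the hook arm nominally lies. The true arm is set 10 mm lower to 10 mm higher; this is not measured. Steel bar 10 mm thick, straight to 132 mm from the post axis, then turned up: tip 151 mm from it, 17 mm above the arm's top. Yields 1 mm per 4 N; friction about 0.6.
- buffer: Buffer bracket, fixed on the post; same origin and axes as the stand. It carries a black rubber pad with orange top, 34 mm wide (y), 240 to 294 mm above the bench, slotted round the hook arm, face looking to -x. The pad is sprung: 2 N per mm, 12 mm of travel to +x, then solid.
- buffer_nominal (a point): Point of the buffer bracket (same axes), 47 mm in front (-x) of the post axis, 265 mm up, where the face of the rubber pad nominally lies. The true face is set 10 mm nearer to 10 mm farther along x; this is not measured.
- jar: Loose amber jar, 60 mm diameter, 75 mm high, bystander. Origin: centre of its underside.
- beaker: Loose glass beaker, 72 mm diameter, 90 mm high, bystander. Origin: centre of its underside.
- reagent: Loose white bottle, 68 mm diameter, 150 mm high, bystander. Origin: centre of its underside.
There are look-alikes about, which are no part of the job. What is shaped like the part that bears wheel_center but brown is not meant. Leave any red or turquoise look-alike of the cradle alone.

How it is judged:
By the outcome, as a careful person would: the job done as asked, in the order asked, and still so for the second after the job is handed in, with the robot touching nothing.
It also fails if it takes over 72 s, if anything falls off the work surface, if the arm or the gripper's body presses on something with over 40 N, if the wrist force passes 120 N, or if a joint passes its speed limit or range.

### The arm

A 6-joint arm with a two-finger parallel gripper is mounted at the origin on the work surface. World frame = base frame: x ahead of the robot, y to its left, z up, the work surface at z = 0. Lengths are in m, angles in degrees, forces in N, time in s.
With the tool pointing down it reaches from about 0.375 to 0.9 m from the base axis. Payload 3.1 kg.
Tool frame: the origin (TCP) lies between the finger pads; the fingertips stand bot.tip_extent ahead of it and the grasp point (between the pads) lies 2 mm behind it (bot.tip_extent is the distance from the TCP to the fingertips, in m); z points along the fingers, y is the direction in which the jaws open and shut (so a half turn about z gives the same grasp; the last joint's range is limited). The gripper opens to 87 mm and grips with 3 to 60 N. Pads are 19 mm wide; open, the fingers measure 117 mm over their backs; the gripper's body (75 mm by 190 mm) begins 51 mm behind the grasp point.
Start: joints at [-83.68, 30.224, 82.088, -0, 67.689, -10.227], TCP at [0.178, -0.599, 0.24] pointing down, gripper open.
Joint ranges: [-176.69, 176.69], [-43.24, 126.21], [12.49, 139.97], [-82, 262], [0, 151.66], [-163.58, 163.58]. Speed limits (degrees/s): [159.86, 159.86, 180, 180, 180, 180].

### API

Orientations are given as a 3x3 rotation matrix whose columns are the frame's x, y, z axes.
In Python, from rig import bot, imaging, recognise, masks_of, mark_of gives the robot as it stands.
- The arm moves only by the tool send_rows, never from a script. Its argument "plan" is a list that holds one entry, the list of rows, each a list of 5 numbers: the shift along the world's x, y, z normalised to -1 to 1, where 1 is 0.03 m, then the turn about the world's z normalised to -1 to 1, where 1 is 0.1 rad, then the closure, from -1 (fully open) to 1 (shut). A call has 1 to 20 rows; each row shifts and turns the commanded pose from where the row before left it; what a row does not reach is not made up. A row lasts 1/10 s, in which the tool goes at most 50 mm and 8.59 degrees, less where a joint would pass 70% of its speed; a pose out of reach is approached as far as the arm can. A call with a number of a shift or a turn outside -1 to 1 is refused whole. A call with a gripper value outside its range is refused whole. The fingers move at their own pace and stop on an object; the grip force is fixed at half the most. Time passes only in rows, so rows that do not move let the fingers close. It gives the time, the measured TCP pose, the force and the opening at its end, in the units of the state.
- bot.read_state(): the state, without advancing time (a new reading comes with each control period).
- imaging.capture(name): name is "side" or "top" or "wrist"; returns a dict with "img" (480x640x3 uint8, blue, green, red), "mtx" (3x3 intrinsics, pixels), "distortion" ([k1, k2, p1, p2, k3] as OpenCV has them; the pictures are not rectified), "pose" (4x4, takes a point from camera to world coordinates); the wrist camera has in their place "T_tool_cam" (4x4, takes a point from camera to tool coordinates, whose origin is the TCP and whose axes are the flange's). Camera axes: x right, y down, z forward; pixel columns grow to the right and rows downward; lengths in m; the calibration is good to about 2 mm. A picture is of the moment at which its call begins: read the wrist's pose just before it. There is no depth.
- bot.hand_in(): hands the job in, once; it reports no verdict.
Trained networks look in the newest picture that a camera, given by its name, has taken for a name from the list of things; names that differ only in an ending like _2 or _b are one class to them, and where a whole thing is asked for, a point or a joint stands for the part that bears it (a point fixed in the world has none). Each returns a list of dicts, best first, with "conf" (0 to 1); they miss things now and then, are a little off and sometimes report something else, mostly with a low value. They report only what shows in the picture. A call takes as long as a camera call. They do not tell look-alikes from the thing itself.
- recognise(camera, target): "at" ([x, y, z] in m, in world coordinates, good to about 4 mm: the middle of the surface that is visible of it).
- masks_of(camera, target): "region" (480x640 bool, what is visible of it).
- mark_of(camera, target): "at" ([x, y, z] in m, in world coordinates, good to about 4 mm: a listed point, or the origin of a listed thing).
The state is a dict: "time_s": time; "joint_positions": joint angles; "qvel": joint speeds; "tau": joint torques, N m; "position": TCP position; "tcp_rot": TCP orientation; "force": force on the tool from outside, world axes, zero at the start; "moment": the same for the moment, N m; "opening": opening from 0.0 (shut) to 1.0 (fully open).
Only numpy, scipy, OpenCV 4.12 (cv2) and the standard library are available. Lean on these libraries where they do the work, as an engineer would, in place of code of your own. Each camera call takes 0.05 s, during which the arm holds its last target.

## Working session

There is one attempt and no reset: what is moved stays moved. The work goes in short steps, Python scripts to look and compute and a tool call to move; the robot and the scene stay as the last step left them, time stands still between calls to the robot, and variables do not carry over. Pictures are saved under pics/ and viewed, and the job is handed in when it is done.

Besides the shell and the picture viewer there is one more tool, called after "Request:" as name(argument=value, ...) on one line, values as JSON. send_rows: Moves the arm, as the interface text tells. Its arguments: {"type":"object","properties":{"plan":{"type":"array"}},"required":["plan"]}

```bash
mkdir -p pics; ls; python3 - <<'E'
from rig import bot, imaging, recognise, masks_of, mark_of
import cv2
s=bot.read_state();print({k:s[k] for k in('time_s','position','tcp_rot','force','opening')},bot.tip_extent)
for c in('side','top'):
    d=imaging.capture(c);cv2.imwrite(f'pics/{c}0.png',d['img'])
    for t in('wheel_center','cradle','stand','hook_nominal','buffer','buffer_nominal','jar','beaker','reagent'):
        print(c,t,[( [round(float(v),3) for v in r['at']],round(r['conf'],2)) for r in mark_of(c,t)])
E
```

```text
pics
{'time_s': 0.0, 'position': array([ 0.17795052, -0.59842529,  0.23855885]), 'tcp_rot': array([[ 9.58583152e-01,  2.84812703e-01, -2.52938591e-04],
       [ 2.84812573e-01, -9.58580801e-01,  2.15564876e-03],
       [ 3.71494072e-04, -2.13840867e-03, -9.99997645e-01]]), 'force': array([-0.02439095,  0.13575539,  0.05076906]), 'opening': 1.0012710362372372} 0.017
side wheel_center [([0.469, 0.156, 0.107], 0.81), ([0.518, 0.372, 0.092], 0.76), ([0.274, 0.211, 0.097], 0.59)]
side cradle [([0.462, 0.157, 0.004], 0.95), ([0.341, -0.21, -0.001], 0.92), ([0.645, 0.028, -0.002], 0.58)]
side stand [([0.663, -0.193, 0.001], 0.84), ([0.615, -0.201, 0.268], 0.34)]
side hook_nominal [([0.566, -0.198, 0.263], 0.62), ([0.617, -0.197, 0.266], 0.16)]
side buffer []
side buffer_nominal []
side jar [([0.444, -0.03, -0.001], 0.69)]
side beaker [([0.738, 0.178, -0.002], 0.7)]
side reagent [([0.509, -0.402, -0.001], 0.9)]
top wheel_center [([0.463, 0.159, 0.104], 0.79), ([0.523, 0.373, 0.096], 0.74), ([0.271, 0.212, 0.095], 0.62)]
top cradle [([0.465, 0.159, -0.002], 0.9), ([0.334, -0.2, 0.003], 0.8), ([0.647, 0.021, -0.004], 0.57)]
top stand [([0.671, -0.197, -0.003], 0.85)]
top hook_nominal [([0.561, -0.194, 0.267], 0.7)]
top buffer []
top buffer_nominal [([0.621, -0.196, 0.268], 0.58)]
top jar [([0.443, -0.024, 0.0], 0.76), ([0.465, 0.157, -0.003], 0.3)]
top beaker [([0.742, 0.176, -0.003], 0.59)]
top reagent [([0.509, -0.404, -0.002], 0.74)]
```

View pics/side0.png

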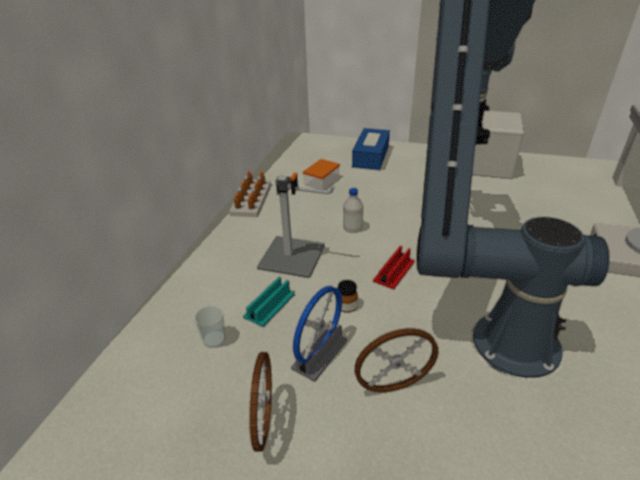

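View pics/top0.png

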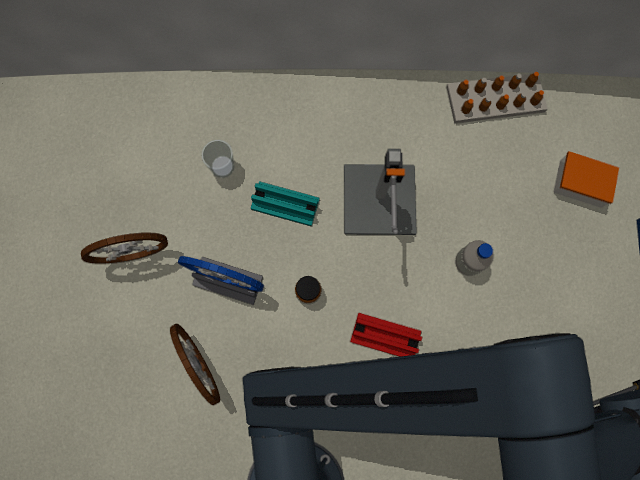

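```bash
cat > h.py <<'E'
import numpy as np, cv2
from scipy.optimize import minimize
def proj(d,P):
    T=np.linalg.inv(d['pose']);P=np.atleast_2d(P)
    r,_=cv2.Rodrigues(T[:3,:3]);return cv2.projectPoints(P.astype(float),r,T[:3,3],d['mtx'],np.array(d['distortion'],float))[0].reshape(-1,2)
def blue(img):
    h=cv2.cvtColor(img,cv2.COLOR_BGR2HSV);m=cv2.inRange(h,(110,120,60),(128,255,255));return m
def rimmask(d,p,S=4):
    x,y,z,yaw,tilt=p
    m=np.zeros((480*S,640*S),np.uint8);dc=m.copy()
    ax=np.array([np.cos(yaw)*np.cos(tilt),np.sin(yaw)*np.cos(tilt),np.sin(tilt)]);ay=np.array([-np.sin(yaw),np.cos(yaw),0]);az=np.cross(ax,ay)
    t=np.linspace(0,2*np.pi,73)
    rings=[np.array([x,y,z])+u*ax+R*(np.cos(t)[:,None]*ay+np.sin(t)[:,None]*az) for u,R in((-.007,.095),(.007,.095),(.007,.083),(-.007,.083))]
    q=[proj(d,r) for r in rings]
    for i in range(72):
        pts=np.vstack([a[i:i+2] for a in q]);hull=cv2.convexHull((((pts+.5)*S-.5)*16).round().astype(np.int32))
        cv2.fillConvexPoly(m,hull,255,shift=4)
        if rings[0][i,2]<0.06: cv2.fillConvexPoly(dc,hull,255,shift=4)
    f=lambda a:cv2.resize(a,(640,480),interpolation=cv2.INTER_AREA)/255.
    return f(m),cv2.dilate((f(dc)>0).astype(np.uint8),np.ones((7,7)))>0
E
python3 - <<'E'
from rig import imaging
from h import *
D={c:imaging.capture(c) for c in('side','top')}
B={}
for c,box in(('side',(270,270,90,120)),('top',(165,240,110,65))):
    b=blue(D[c]['img']);k=np.zeros_like(b);x,y,w,h=box;k[y:y+h,x:x+w]=1;B[c]=(b*k>0).astype(float);print(B[c].sum())
    cv2.imwrite(f'pics/{c}_whl.png',cv2.resize(D[c]['img'][y-30:y+h+30,x-30:x+w+30],None,fx=4,fy=4,interpolation=cv2.INTER_CUBIC)[:600,:800])
    cv2.imwrite(f'pics/{c}_bl.png',B[c]*255)
def cost(p,cs=('side','top')):
    s=0
    for c in cs:
        m,dc=rimmask(D[c],p);s+=(np.abs(m-B[c])*~dc).sum()/B[c].sum()
    return s
for cs in(('side','top'),('top',),('side',)):
    best=None
    for yaw in (np.radians(-15),np.radians(15)):
        p0=np.array([.466,.158,.107,yaw,0]);S=np.vstack([p0]+[p0+e for e in np.diag([.01,.01,.01,.1,.05])])
        r=minimize(cost,p0,args=(cs,),method='Nelder-Mead',options=dict(initial_simplex=S,xatol=1e-4,fatol=1e-4,maxfev=350))
        if best is None or r.fun<best.fun:best=r
    print(cs,best.x.round(4),np.degrees(best.x[3:]),best.fun)
E
```

```text
240.0
97.0
('side', 'top') [0.482  0.1572 0.0692 0.1303 0.1844] [ 7.46795088 10.56530133] 1.7427688498079643
('top',) [ 0.4681  0.1616  0.0813 -0.2822  0.1268] [-16.16823614   7.26282068] 0.01997170002021427
('side',) [ 0.503   0.1845  0.0193  0.4502 -0.0295] [25.79224879 -1.68737417] 0.6875[ WARN:0@2.568] global loadsave.cpp:1063 imwrite_ Unsupported depth image for selected encoder is fallbacked to CV_8U.
```

```bash
python3 - <<'E'
from rig import imaging
from h import *
for c,(x,y,w,h) in(('side',(250,160,90,125)),('top',(335,130,100,120))):
    d=imaging.capture(c);cv2.imwrite(f'pics/{c}_st.png',cv2.resize(d['img'][y:y+h,x:x+w],None,fx=4.8,fy=4.8,interpolation=cv2.INTER_CUBIC))
    print(c,d['pose'].round(3).tolist(),d['mtx'].round(1).tolist())
E
```

```text
side [[-0.963, -0.142, 0.228, 0.234], [-0.267, 0.578, -0.771, 0.887], [-0.022, -0.803, -0.595, 0.903], [0.0, 0.0, 0.0, 1.0]] [[465.9, 0.0, 323.5], [0.0, 465.9, 244.8], [0.0, 0.0, 1.0]]
top [[-0.005, -0.981, 0.195, 0.275], [-1.0, 0.003, -0.01, -0.041], [0.009, -0.195, -0.981, 1.404], [0.0, 0.0, 0.0, 1.0]] [[613.1, 0.0, 319.2], [0.0, 613.1, 242.5], [0.0, 0.0, 1.0]]
```

```bash
python3 - <<'E'
from rig import imaging
from h import *
for c,(x,y,w,h) in(('side',(285,275,65,110)),('top',(165,245,110,65))):
    d=imaging.capture(c);H=cv2.cvtColor(d['img'],cv2.COLOR_BGR2HSV)[y:y+h,x:x+w].reshape(-1,3)
    k=H[H[:,1]>120];print(c,len(k),np.percentile(k,[2,10,50,90,98],axis=0))
E
```

```text
side 984 [[ 13.   126.    26.64]
 [ 87.   145.    73.  ]
 [108.   199.   100.  ]
 [111.   224.   129.  ]
 [113.   243.34 137.34]]
top 847 [[107.   141.92  46.92]
 [108.   183.6   56.  ]
 [109.   221.    97.  ]
 [110.   244.   123.  ]
 [112.   255.   136.  ]]
```

View pics/top_st.png

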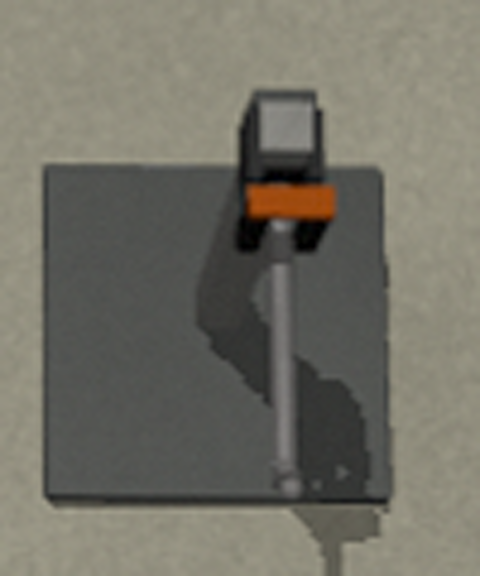

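View pics/side_st.png

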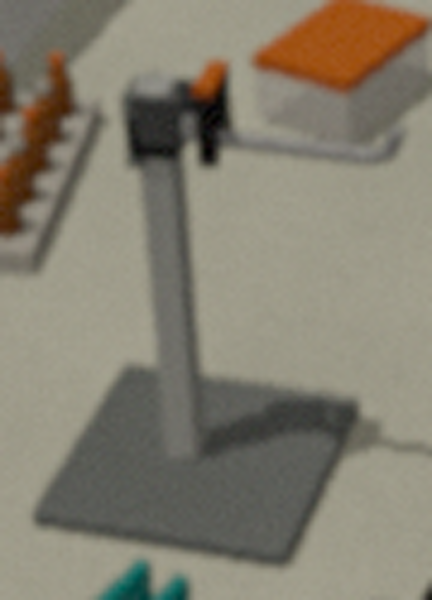

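View pics/side_whl.png

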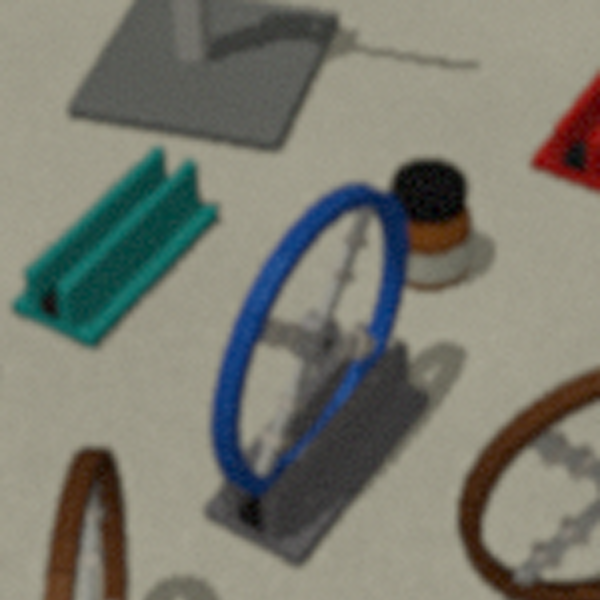

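View pics/top_whl.png

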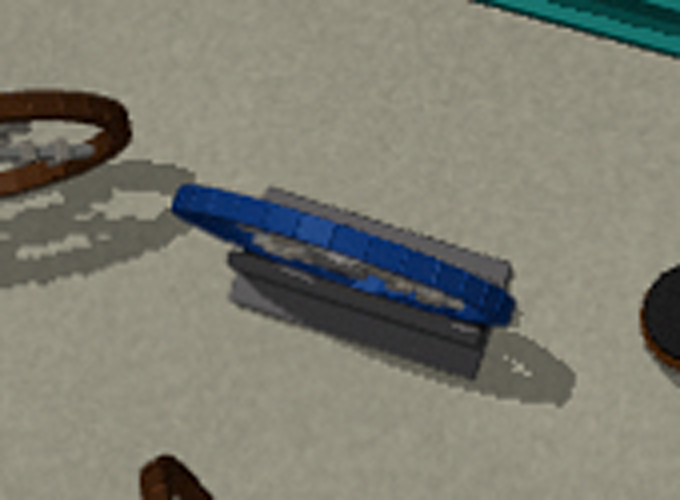

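```bash
sed -i 's/(110,120,60),(128,255,255)/(100,130,35),(118,255,255)/' h.py; python3 - <<'E'
from rig import imaging
from h import *
D={c:imaging.capture(c) for c in('side','top')}
B={}
for c,box in(('side',(285,275,65,110)),('top',(165,245,110,65))):
    b=blue(D[c]['img']);k=np.zeros_like(b);x,y,w,h=box;k[y:y+h,x:x+w]=1;B[c]=(b*k>0).astype(float);print(B[c].sum())
def cost(p,cs=('side','top')):
    s=0
    for c in cs:
        m,dc=rimmask(D[c],p);s+=(np.abs(m-B[c])*~dc).sum()/B[c].sum()
    return s
for cs in(('side','top'),('top',),('side',)):
    best=None
    for yaw in (np.radians(-15),):
        p0=np.array([.466,.158,.107,yaw,0]);S=np.vstack([p0]+[p0+e for e in np.diag([.01,.01,.01,.1,.05])])
        r=minimize(cost,p0,args=(cs,),method='Nelder-Mead',options=dict(initial_simplex=S,xatol=1e-4,fatol=1e-4,maxfev=400))
        if best is None or r.fun<best.fun:best=r
    print(cs,best.x.round(4),np.degrees(best.x[3:]),best.fun)
# backproject helper
def ray(d,px,z):
    u=cv2.undistortPoints(np.array([[px]],float),d['mtx'],np.array(d['distortion'],float))[0,0]
    v=d['pose'][:3,:3]@np.r_[u,1];o=d['pose'][:3,3];return o+v*(z-o[2])/v[2]
for c,o,pts in(('top',(335,130),[(44,166),(382,168),(388,497),(44,497)]),('side',(250,160),[(128,368),(358,402),(285,562),(36,520)])):
    W=np.array([ray(D[c],(o[0]+(p[0]+.5)/4.8-.5,o[1]+(p[1]+.5)/4.8-.5),.014) for p in pts])
    print(c,W.round(4).tolist(),W.mean(0).round(4)); e=W[[1,2,3,0]]-W; print(np.linalg.norm(e,axis=1).round(3),np.degrees(np.arctan2(e[:,1],e[:,0])).round(1))
c='top'
for p,z in(((285,250),.265),((283,360),.265),((286,470),.265),((290,488),.282),((287,125),.285),((248,218),.294),((335,218),.294)):
    print(p,ray(D[c],(335+(p[0]+.5)/4.8-.5,130+(p[1]+.5)/4.8-.5),z).round(4))
E
```

```text
766.0
835.0
('side', 'top') [ 0.4665  0.156   0.1066 -0.3041  0.0265] [-17.42426791   1.5160862 ] 0.43147065414555624
('top',) [ 0.4678  0.157   0.1064 -0.309   0.0703] [-17.70575628   4.02848364] 0.009505694493366208
('side',) [ 0.4673  0.156   0.1057 -0.2955  0.0325] [-16.93073467   1.8605124 ] 0.3991296779808529
top [[0.7418, -0.1142, 0.014], [0.7412, -0.2828, 0.014], [0.5736, -0.2792, 0.014], [0.574, -0.1119, 0.014]] [ 0.6576 -0.197   0.014 ]
[0.169 0.168 0.167 0.168] [-90.2 178.8  89.9  -0.8]
side [[0.738, -0.2732, 0.014], [0.5738, -0.273, 0.014], [0.5732, -0.103, 0.014], [0.7373, -0.1039, 0.014]] [ 0.6556 -0.1883  0.014 ]
[0.164 0.17  0.164 0.169] [179.9  90.2  -0.3 -89.8]
(285, 250) [ 0.622 -0.198  0.265]
(283, 360) [ 0.576  -0.1958  0.265 ]
(286, 470) [ 0.5308 -0.1956  0.265 ]
(290, 488) [ 0.5197 -0.1947  0.282 ]
(287, 125) [ 0.6684 -0.1978  0.285 ]
(248, 218) [ 0.6264 -0.1798  0.294 ]
(335, 218) [ 0.6264 -0.2144  0.294 ]
```

Request:
send_rows(plan=[[[0.617, 0.967, 0.25, 0.816, -1], [0.617, 0.967, 0.25, 0.816, -1], [0.617, 0.967, 0.25, 0.816, -1], [0.617, 0.967, 0.25, 0.816, -1], [0.617, 0.967, 0.25, 0.816, -1], [0.617, 0.967, 0.25, 0.816, -1], [0.617, 0.967, 0.25, 0.816, -1], [0.617, 0.967, 0.25, 0.816, -1], [0.617, 0.967, 0.25, 0.816, -1], [0.617, 0.967, 0.25, 0.816, -1], [0.617, 0.967, 0.25, 0.816, -1], [0.617, 0.967, 0.25, 0.816, -1]]])

```text
time_s: 2.6
position: [0.4007, -0.2497, 0.3301]
tcp_rot: [[0.295, 0.955, 0.0], [0.955, -0.295, -0.0], [-0.0, 0.001, -1.0]]
force: [0.7, -0.1, 0.3]
opening: 0.996
```

Request:
send_rows(plan=[[[0.141, 0.956, -0.205, 0, -1], [0.141, 0.956, -0.205, 0, -1], [0.141, 0.956, -0.205, 0, -1], [0.141, 0.956, -0.205, 0, -1], [0.141, 0.956, -0.205, 0, -1], [0.141, 0.956, -0.205, 0, -1], [0.141, 0.956, -0.205, 0, -1], [0.141, 0.956, -0.205, 0, -1], [0.141, 0.956, -0.205, 0, -1], [0.141, 0.956, -0.205, 0, -1], [0.141, 0.956, -0.205, 0, -1], [0.141, 0.956, -0.205, 0, -1], [0.141, 0.956, -0.205, 0, -1], [0, 0, 0, 0, -1], [0, 0, 0, 0, -1]]])

```text
time_s: 4.1
position: [0.455, 0.1221, 0.2496]
tcp_rot: [[0.296, 0.955, -0.0], [0.955, -0.296, -0.001], [-0.001, -0.0, -1.0]]
force: [0.1, 0.5, 0.2]
opening: 0.997
```

```bash
cat > look.py <<'E'
import sys
from rig import bot,imaging
from h import *
s=bot.read_state();R=np.array(s['tcp_rot']);print(s['time_s'],np.round(s['position'],4),'yaw_y',np.degrees(np.arctan2(R[1,1],R[0,1])),'F',np.round(s['force'],2),'M',np.round(s['moment'],3),'op',s['opening'],'j',np.round(s['joint_positions'],1))
n=sys.argv[1]
for c in sys.argv[2:]:
    d=imaging.capture(c);cv2.imwrite(f'pics/{n}_{c}.png',d['img'])
    if c=='wrist':
        T=np.eye(4);T[:3,:3]=R;T[:3,3]=s['position'];d['pose']=T@d['T_tool_cam']
    np.save(f'{n}_{c}.npy',d,allow_pickle=True)
E
python3 look.py a wrist
```

```text
4.1 [0.455  0.1221 0.2496] yaw_y -17.239547113259782 F [0.12 0.52 0.19] M [-0.011 -0.104  0.023] op 0.9969689926312028 j [  1.4  17.6 102.8  -0.   59.6  18.7]
```

View pics/a_wrist.png

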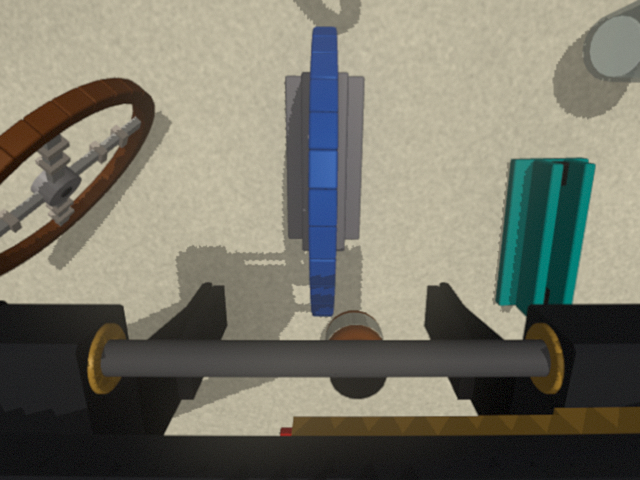

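```bash
python3 - <<'E'
from h import *
d=np.load('a_wrist.npy',allow_pickle=True).item()
B=(blue(d['img'])>0).astype(float);B[330:]=0;print(B.sum())
B[:, :250]=0;B[:,400:]=0
def cost(p):
    m,dc=rimmask(d,p,2);return (np.abs(m-B)*~dc).sum()/B.sum()
p0=np.array([.467,.1565,.106,-.302,0.02]);S=np.vstack([p0]+[p0+e for e in np.diag([.01,.01,.01,.05,.05])])
r=minimize(cost,p0,method='Nelder-Mead',options=dict(initial_simplex=S,xatol=1e-4,fatol=1e-4,maxfev=400))
x=r.x;print(x.round(4),np.degrees(x[3:]),r.fun)
yaw,t=x[3:];ax=np.array([np.cos(yaw)*np.cos(t),np.sin(yaw)*np.cos(t),np.sin(t)]);ay=np.array([-np.sin(yaw),np.cos(yaw),0]);az=np.cross(ax,ay)
print('grasp',x[:3]-.035*ay+.083*az)
E
```

```text
7137.0
[ 0.4655  0.1593  0.0834 -0.3114  0.0152] [-17.84402317   0.87146224] 0.05131007426089394
grasp [0.4536064  0.12635541 0.1663584 ]
```

```bash
python3 - <<'E'
from h import *
d=np.load('a_wrist.npy',allow_pickle=True).item()
B=(blue(d['img'])>0).astype(float);B[330:]=0;B[:, :250]=0;B[:,400:]=0
for z in(.083,.095,.1065):
    def cost(q):
        m,dc=rimmask(d,[q[0],q[1],z,q[2],q[3]],2);return (np.abs(m-B)*~dc).sum()/B.sum()
    p0=np.array([.467,.1565,-.302,0.02]);S=np.vstack([p0]+[p0+e for e in np.diag([.01,.01,.05,.05])])
    r=minimize(cost,p0,method='Nelder-Mead',options=dict(initial_simplex=S,xatol=1e-4,fatol=1e-4,maxfev=300));print(z,r.x.round(4),r.fun)
m,dc=rimmask(d,[r.x[0],r.x[1],z,r.x[2],r.x[3]],2)
o=d['img'].copy();e=cv2.morphologyEx((m>.5).astype(np.uint8),cv2.MORPH_GRADIENT,np.ones((2,2)));o[e>0]=(0,255,255)
cv2.imwrite('pics/a_ov.png',cv2.resize(o[10:340,230:420],None,fx=1.8,fy=1.8))
E
```

```text
0.083 [ 0.4674  0.1595 -0.3079  0.0335] 0.0659468607395319
0.095 [ 0.466   0.1569 -0.3079  0.0233] 0.08220952946121703
0.1065 [ 0.4658  0.1552 -0.3051  0.0211] 0.0963182751032317
```

View pics/a_ov.png

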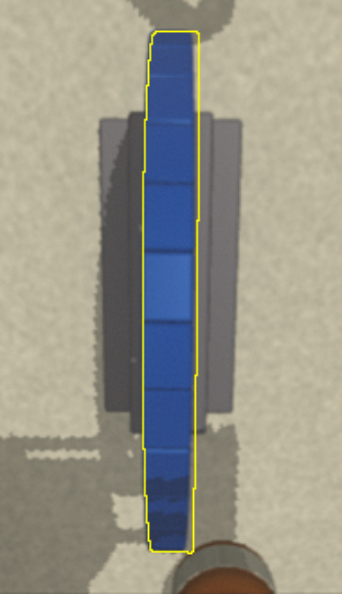

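Request:
send_rows(plan=[[[-0.03, 0, -0.5, 0, -1], [0, 0, -0.5, 0, -1], [0, 0, -0.5, 0, -1], [0, 0, -0.4, 0, -1], [0, 0, -0.19, 0, -1], [0, 0, 0, 0, -1], [0, 0, 0, 0, 1], [0, 0, 0, 0, 1], [0, 0, 0, 0, 1], [0, 0, 0, 0, 1], [0, 0, 0, 0, 1], [0, 0, 0, 0, 1], [0, 0, 0, 0, 1], [0, 0, 0, 0, 1]]])

```text
time_s: 5.55
position: [0.4542, 0.1219, 0.1869]
tcp_rot: [[0.298, 0.955, -0.0], [0.955, -0.298, 0.0], [0.0, -0.0, -1.0]]
force: [0.1, -0.0, -0.2]
opening: 0.356
```

```bash
python3 look.py b side
```

```text
5.55 [0.4542 0.1219 0.1869] yaw_y -17.344234702331644 F [ 0.08 -0.04 -0.17] M [-0.025 -0.063 -0.047] op 0.35566782190394947 j [  1.4  23.1 107.    0.   49.9  18.7]
```

Still closing (31 mm of 14).

Request:
send_rows(plan=[[[0, 0, 0, 0, 1], [0, 0, 0, 0, 1], [0, 0, 0, 0, 1], [0, 0, 0, 0, 1], [0, 0, 0, 0, 1], [0, 0, 0, 0, 1]]])

```text
time_s: 6.2
position: [0.4542, 0.1219, 0.1869]
tcp_rot: [[0.298, 0.954, -0.0], [0.954, -0.298, 0.0], [-0.0, -0.0, -1.0]]
force: [-0.5, 0.6, -0.0]
opening: 0.158
```

Request:
send_rows(plan=[[[0, 0, 0.1, 0, 1], [0, 0, 0.2, 0, 1], [0, 0, 0.3, 0, 1], [0, 0, 0.4, 0, 1], [0, 0, 0.5, 0, 1], [0, 0, 0.5, 0, 1], [0, 0, 0.5, 0, 1], [0, 0, 0.5, 0, 1], [0, 0, 0.5, 0, 1], [0, 0, 0.4, 0, 1], [0, 0, 0.3, 0, 1], [0, 0, 0.13, 0, 1], [0, 0, 0, 0, 1], [0, 0, 0, 0, 1]]])

```text
time_s: 7.6
position: [0.4538, 0.1219, 0.3164]
tcp_rot: [[0.298, 0.955, -0.001], [0.955, -0.298, -0.0], [-0.0, -0.001, -1.0]]
force: [0.3, -0.7, -3.6]
opening: 0.154
```

```bash
python3 look.py c side top wrist; python3 - <<'E'
import cv2
a=cv2.imread('pics/c_side.png');cv2.imwrite('pics/c_s2.png',cv2.resize(a[180:400,220:440],None,fx=2.7,fy=2.7,interpolation=cv2.INTER_CUBIC))
E
```

```text
7.6 [0.4538 0.1219 0.3164] yaw_y -17.349386121746527 F [ 0.29 -0.69 -3.64] M [-0.127 -0.057  0.   ] op 0.15356460654844106 j [ 1.4 12.7 97.6 -0.  69.7 18.7]
```

View pics/c_s2.png

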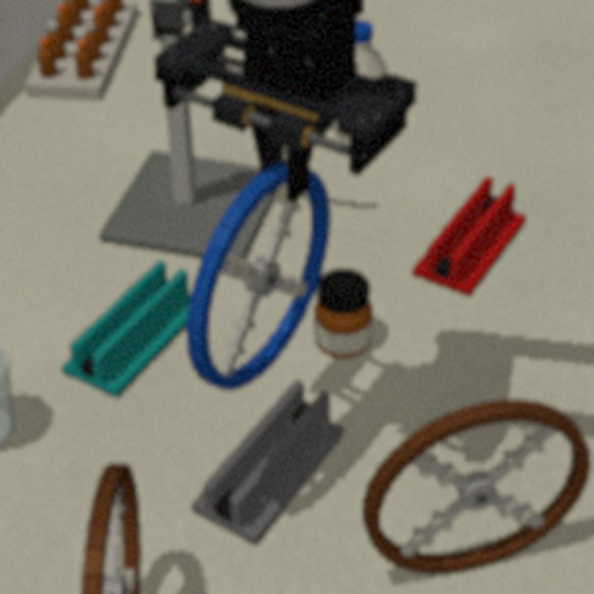

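View pics/c_wrist.png

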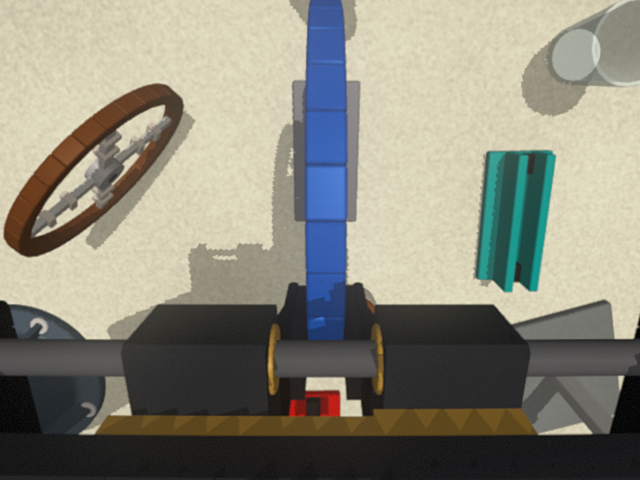

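```bash
cat > fit.py <<'E'
import sys
from h import *
def fitwheel(n,cams,p0,boxes):
    D={c:np.load(f'{n}_{c}.npy',allow_pickle=True).item() for c in cams};B={}
    for c in cams:
        x,y,w,h=boxes[c];b=blue(D[c]['img']);k=np.zeros_like(b);k[y:y+h,x:x+w]=1;B[c]=(b*k>0).astype(float)
    def cost(p):
        s=0
        for c in cams:
            m,_=rimmask(D[c],p);s+=np.minimum(1,np.abs(m-B[c])).sum()/B[c].sum()
        return s
    p0=np.array(p0);S=np.vstack([p0]+[p0+e for e in np.diag([.01,.01,.01,.05,.05])])
    r=minimize(cost,p0,method='Nelder-Mead',options=dict(initial_simplex=S,xatol=1e-4,fatol=1e-4,maxfev=400));return r
E
python3 - <<'E'
from fit import *
r=fitwheel('c',['side'],[.466,.156,.236,-.302,.02],{'side':(280,230,75,105)})
print(r.x.round(4),np.degrees(r.x[3:]),r.fun)
E
```

```text
[ 0.4778  0.1255  0.2079 -0.3104 -0.026 ] [-17.78657095  -1.4880749 ] 0.5002644603120632
```

```bash
python3 - <<'E'
from fit import *
d=np.load('c_side.npy',allow_pickle=True).item()
o=cv2.resize(d['img'],None,fx=4,fy=4,interpolation=cv2.INTER_CUBIC)
b=blue(d['img']);print(b[230:335,280:355].sum()/255)
for p,col in(([.4664,.1553,.2361,-.305,.02],(0,255,255)),([.4778,.1255,.2079,-.31,-.026],(0,255,0))):
    m,_=rimmask(d,p);m=cv2.resize(m,None,fx=4,fy=4);e=cv2.morphologyEx((m>.5).astype(np.uint8),cv2.MORPH_GRADIENT,np.ones((3,3)));o[e>0]=col
k=cv2.cvtColor(cv2.resize(b,None,fx=4,fy=4),cv2.COLOR_GRAY2BGR)
cv2.imwrite('pics/c_ov.png',np.hstack([o[900:1360,1080:1460],k[900:1360,1080:1460]]))
E
```

```text
1038.0
```

View pics/c_ov.png

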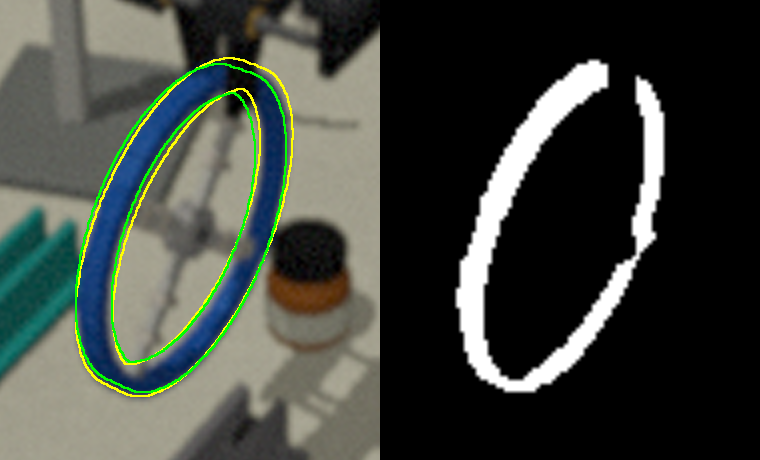

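Request:
send_rows(plan=[[[-0.024, -0.2, 0, 0.15, 1], [-0.024, -0.4, 0, 0.15, 1], [-0.024, -0.6, 0, 0.15, 1], [-0.024, -0.7215, 0, 0.15, 1], [-0.024, -0.7215, 0, 0.15, 1], [-0.024, -0.7215, 0, 0.15, 1], [-0.024, -0.7215, 0, 0.15, 1], [-0.024, -0.7215, 0, 0.15, 1], [-0.024, -0.7215, 0, 0.15, 1], [-0.024, -0.7215, 0, 0.15, 1], [-0.024, -0.7215, 0, 0.15, 1], [-0.024, -0.7215, 0, 0.15, 1], [-0.024, -0.7215, 0, 0.15, 1], [-0.024, -0.7215, 0, 0.15, 1], [-0.024, -0.7215, 0, 0.15, 1], [-0.024, -0.7215, 0, 0.15, 1], [-0.024, -0.6, 0, 0.15, 1], [-0.024, -0.4, 0, 0.15, 1], [-0.024, -0.2, 0, 0.15, 1], [0, 0, 0, 0, 1]]])

```text
time_s: 9.75
position: [0.4403, -0.2323, 0.3165]
tcp_rot: [[0.019, 1.0, -0.0], [1.0, -0.019, 0.0], [0.0, -0.0, -1.0]]
force: [0.6, 1.1, -2.4]
opening: 0.158
```

```bash
python3 look.py d side top wrist; python3 - <<'E'
import cv2,numpy as np
a=cv2.imread('pics/d_side.png');b=cv2.imread('pics/d_top.png')
r=lambda i:cv2.resize(i,None,fx=2.9,fy=2.9,interpolation=cv2.INTER_CUBIC)
cv2.imwrite('pics/d_2.png',np.hstack([r(a[110:310,240:375]),r(b[120:320,330:465])]))
E
```

```text
9.75 [ 0.4403 -0.2323  0.3165] yaw_y -1.069627960754755 F [ 0.64  1.06 -2.42] M [ 0.036 -0.106 -0.018] op 0.15849566026849743 j [-40.7  15.1  94.1  -0.   70.8 -39.6]
```

View pics/d_2.png

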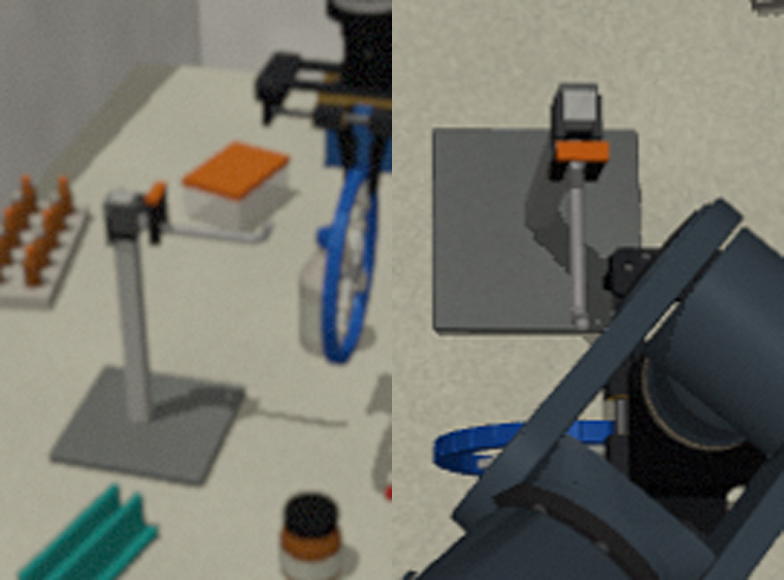

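View pics/d_wrist.png

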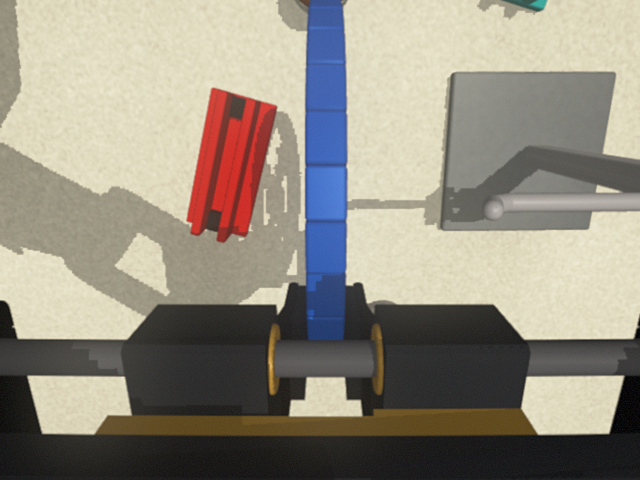

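```bash
python3 - <<'E'
from h import *
def ray(d,px,z):
    u=cv2.undistortPoints(np.array([[px]],float),d['mtx'],np.array(d['distortion'],float))[0,0]
    v=d['pose'][:3,:3]@np.r_[u,1];o=d['pose'][:3,3];return o+v*(z-o[2])/v[2]
d=np.load('d_wrist.npy',allow_pickle=True).item()
print(d['pose'].round(3))
for p,z in(((492,208),.277),((540,203),.260),((630,202),.260),((452,73),.014),((615,73),.014),((441,229),.014),((326,165),.3305),((326,218),.3305)):print(p,z,ray(d,p,z).round(4))
E
python3 - <<'E'
import cv2
a=cv2.imread('pics/d_wrist.png');cv2.imwrite('pics/d_w2.png',cv2.resize(a[130:260,440:640],None,fx=4,fy=4,interpolation=cv2.INTER_CUBIC))
E
```

```text
[[ 1.    -0.018 -0.006  0.441]
 [-0.019 -0.956 -0.292 -0.153]
 [-0.001  0.292 -0.957  0.462]
 [ 0.     0.     0.     1.   ]]
(492, 208) 0.277 [ 0.5172 -0.1966  0.277 ]
(540, 203) 0.26 [ 0.5483 -0.1985  0.26  ]
(630, 202) 0.26 [ 0.5944 -0.1987  0.26  ]
(452, 73) 0.014 [ 0.5708 -0.1165  0.014 ]
(615, 73) 0.014 [ 0.7395 -0.1182  0.014 ]
(441, 229) 0.014 [ 0.5696 -0.2819  0.014 ]
(326, 165) 0.3305 [ 0.4409 -0.1691  0.3305]
(326, 218) 0.3305 [ 0.4406 -0.1864  0.3305]
```

View pics/d_w2.png

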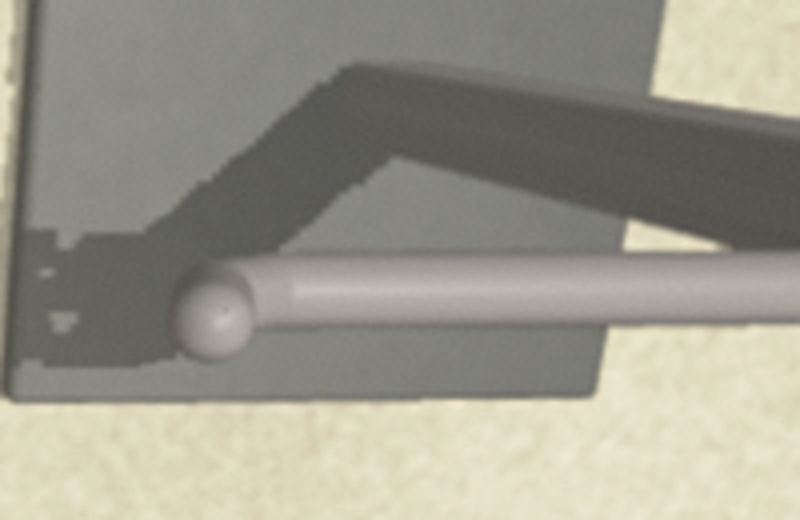

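Request:
send_rows(plan=[[[0.2, 0, 0, 0, 1], [0.4, 0, 0, 0, 1], [0.5, 0, 0, 0, 1], [0.5, 0, 0, 0, 1], [0.5, 0, 0, 0, 1], [0.5, 0, 0, 0, 1], [0.5, 0, 0, 0, 1], [0.5, 0, 0, 0, 1], [0.4, 0, 0, 0, 1], [0.25, 0, 0, 0, 1], [0.14, 0, 0, 0, 1], [0, 0, 0, 0, 1], [0, 0, 0, 0, 1], [0, 0, 0, 0, 1]]])

```text
time_s: 11.3
position: [0.5718, -0.2311, 0.3164]
tcp_rot: [[0.018, 1.0, -0.001], [1.0, -0.018, 0.001], [0.001, -0.001, -1.0]]
force: [-1.3, 1.9, -9.9]
opening: 0.155
```

```bash
python3 look.py e side wrist; python3 - <<'E'
import cv2,numpy as np
a=cv2.imread('pics/e_side.png');b=cv2.imread('pics/e_wrist.png')
cv2.imwrite('pics/e_2.png',cv2.resize(a[130:280,230:380],None,fx=4,fy=4,interpolation=cv2.INTER_CUBIC))
E
```

```text
11.3 [ 0.5718 -0.2311  0.3164] yaw_y -1.0397040189010334 F [-1.26  1.9  -9.94] M [0.042 0.283 0.054] op 0.1549412888743445 j [-32.4  25.4  77.9   0.   76.8 -31.4]
```

View pics/e_2.png

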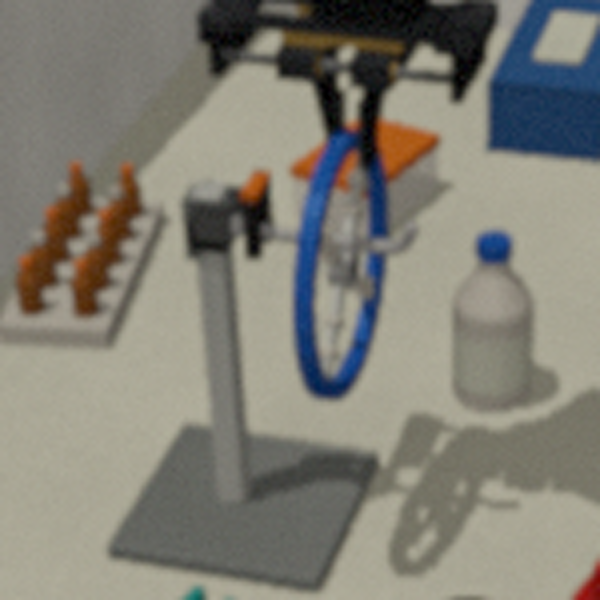

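View pics/e_wrist.png

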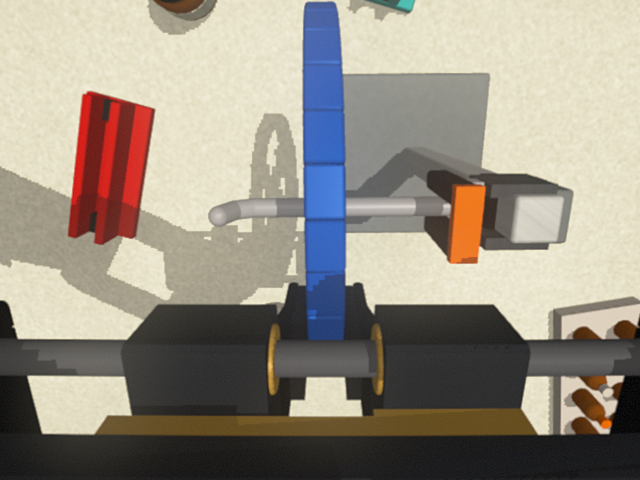

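Request:
send_rows(plan=[[[0, 0, -0.1, 0, 1], [0, 0, -0.15, 0, 1], [0, 0, -0.15, 0, 1], [0, 0, 0, 0, 1]]])

```text
time_s: 11.8
position: [0.5732, -0.2323, 0.3056]
tcp_rot: [[0.018, 1.0, 0.003], [1.0, -0.018, -0.002], [-0.002, 0.003, -1.0]]
force: [-0.1, 0.2, -3.2]
opening: 0.159
```

Request:
send_rows(plan=[[[0, 0, 0, 0, 1], [0, 0, 0, 0, 1]]])

```text
time_s: 12.0
position: [0.5728, -0.2319, 0.3055]
tcp_rot: [[0.018, 1.0, 0.002], [1.0, -0.018, -0.001], [-0.001, 0.002, -1.0]]
force: [0.0, -0.0, -2.4]
opening: 0.156
```

Request:
send_rows(plan=[[[0, 0, -0.2, 0, 1], [0, 0, -0.2, 0, 1], [0, 0, -0.2, 0, 1], [0, 0, -0.2, 0, 1], [0, 0, -0.15, 0, 1], [0, 0, 0, 0, 1], [0, 0, 0, 0, 1]]])

```text
time_s: 12.7
position: [0.5723, -0.2315, 0.2762]
tcp_rot: [[0.018, 1.0, -0.0], [1.0, -0.018, 0.0], [0.0, -0.0, -1.0]]
force: [0.2, -1.0, -2.1]
opening: 0.154
```

```bash
python3 look.py f side wrist; python3 - <<'E'
import cv2,numpy as np
a=cv2.imread('pics/f_side.png')
cv2.imwrite('pics/f_2.png',cv2.resize(a[130:280,230:380],None,fx=4,fy=4,interpolation=cv2.INTER_CUBIC))
E
```

```text
12.7 [ 0.5723 -0.2315  0.2762] yaw_y -1.021411250153937 F [ 0.24 -0.98 -2.05] M [-0.053 -0.093  0.007] op 0.15421508500519615 j [-32.4  27.5  80.8   0.   71.7 -31.4]
```

View pics/f_2.png

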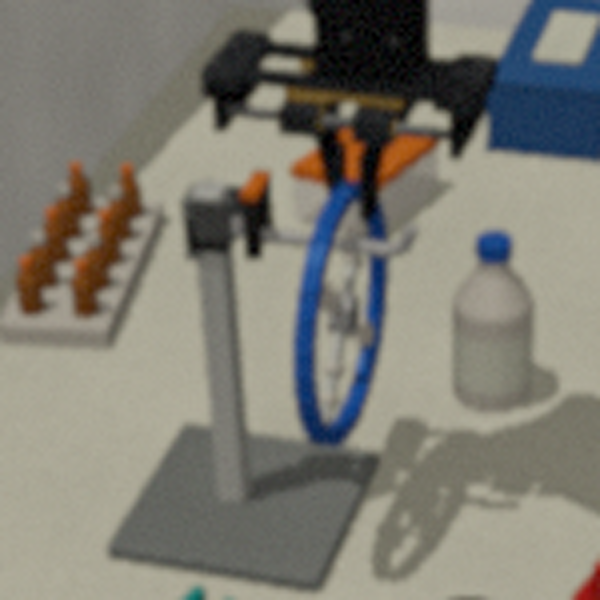

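View pics/f_wrist.png

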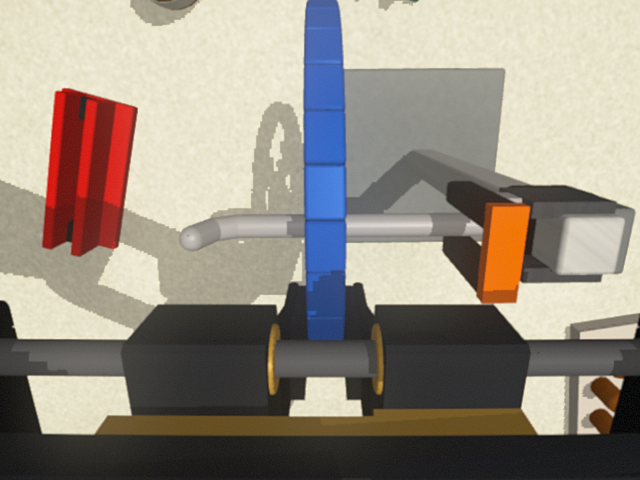

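```bash
python3 - <<'E'
from h import *
def ray(d,px,z):
    u=cv2.undistortPoints(np.array([[px]],float),d['mtx'],np.array(d['distortion'],float))[0,0]
    v=d['pose'][:3,:3]@np.r_[u,1];o=d['pose'][:3,3];return o+v*(z-o[2])/v[2]
d=np.load('f_wrist.npy',allow_pickle=True).item()
for p in((400,225),(192,238)):
  for z in(.25,.26,.27,.28):print(p,z,ray(d,p,z).round(4))
for p in((484,204),(528,205),(480,301),(516,302)):print(p,ray(d,p,.294).round(4))
for p,z in(((326,111),.2885),((326,165),.2905),((326,218),.2905),((326,272),.2885)):print(p,ray(d,p,z).round(4))
d2=np.load('d_wrist.npy',allow_pickle=True).item();print(ray(d2,(492,208),.27),ray(d2,(492,208),.28))
E
```

```text
(400, 225) 0.25 [ 0.6044 -0.1995  0.25  ]
(400, 225) 0.26 [ 0.6026 -0.1968  0.26  ]
(400, 225) 0.27 [ 0.6007 -0.194   0.27  ]
(400, 225) 0.28 [ 0.5989 -0.1913  0.28  ]
(192, 238) 0.25 [ 0.5136 -0.2038  0.25  ]
(192, 238) 0.26 [ 0.5171 -0.2008  0.26  ]
(192, 238) 0.27 [ 0.5206 -0.1978  0.27  ]
(192, 238) 0.28 [ 0.524  -0.1948  0.28  ]
(484, 204) [ 0.6228 -0.181   0.294 ]
(528, 205) [ 0.637  -0.1815  0.294 ]
(480, 301) [ 0.6247 -0.2148  0.294 ]
(516, 302) [ 0.6371 -0.2154  0.294 ]
(326, 111) [ 0.5732 -0.1519  0.2885]
(326, 165) [ 0.5729 -0.1683  0.2905]
(326, 218) [ 0.5726 -0.1855  0.2905]
(326, 272) [ 0.5722 -0.2054  0.2885]
[ 0.52005109 -0.19827263  0.27      ] [ 0.51593817 -0.19591838  0.28      ]
```

```bash
python3 - <<'E'
from h import *
from scipy.optimize import brentq
def ang(d,c,ay,px):
    # intersect ray with cylinder outer edge radius .0953 in the wheel midplane
    u=cv2.undistortPoints(np.array([[px]],float),d['mtx'],np.array(d['distortion'],float))[0,0]
    v=d['pose'][:3,:3]@np.r_[u,1];o=d['pose'][:3,3]-c
    a,b=o@ay,o[2];p,q=v@ay,v[2]
    A=p*p+q*q;B=a*p+b*q;C=a*a+b*b-.0952**2
    t=(-B-np.sqrt(B*B-A*C))/A
    return np.degrees(np.arctan2(a+t*p,b+t*q))
a=np.load('a_wrist.npy',allow_pickle=True).item();f=np.load('f_wrist.npy',allow_pickle=True).item();cw=np.load('c_wrist.npy',allow_pickle=True).item()
ya=-.305;print([round(ang(a,np.array([.4658,.1552,.1065]),np.array([-np.sin(ya),np.cos(ya),0]),(324,r)),1) for r in(111,149,188,225.5)])
ay=np.array([-np.sin(ya),np.cos(ya),0]);print([round(ang(cw,np.array([.4642,.1553,.2355]),ay,(326,r)),1) for r in(110,164,220,273)])
ay=np.array([.018,1,0]);print([round(ang(f,np.array([.5727,-.1965,.1952]),ay,(326,r)),1) for r in(111,165,218,272)])
E
```

```text
[np.float64(28.1), np.float64(16.9), np.float64(5.9), np.float64(-5.2)]
[np.float64(28.1), np.float64(17.0), np.float64(6.0), np.float64(-5.3)]
[np.float64(28.0), np.float64(16.9), np.float64(6.5), np.float64(-5.0)]
```

Request:
send_rows(plan=[[[0, 0, -0.07, 0, 1], [0, 0, -0.07, 0, 1], [0, 0, -0.07, 0, 1], [0, 0, 0, 0, 1], [0, 0, 0, 0, 1]]])

```text
time_s: 13.3
position: [0.5722, -0.2315, 0.2699]
tcp_rot: [[0.018, 1.0, -0.0], [1.0, -0.018, 0.0], [0.0, -0.0, -1.0]]
force: [0.6, 0.4, -2.8]
opening: 0.159
```

Request:
send_rows(plan=[[[0, 0, -0.03, 0, 1], [0, 0, -0.03, 0, 1], [0, 0, 0, 0, 1], [0, 0, 0, 0, 1]]])

```text
time_s: 13.7
position: [0.5722, -0.2315, 0.2682]
tcp_rot: [[0.018, 1.0, -0.0], [1.0, -0.018, 0.0], [0.0, -0.0, -1.0]]
force: [-0.1, 0.9, -2.8]
opening: 0.156
```

Request:
send_rows(plan=[[[0, 0, -0.03, 0, 1], [0, 0, -0.03, 0, 1], [0, 0, 0, 0, 1], [0, 0, 0, 0, 1]]])

```text
time_s: 14.1
position: [0.5722, -0.2315, 0.2663]
tcp_rot: [[0.018, 1.0, -0.0], [1.0, -0.018, 0.0], [0.0, -0.0, -1.0]]
force: [-0.3, 0.5, -2.6]
opening: 0.154
```

Request:
send_rows(plan=[[[0, 0, -0.03, 0, 1], [0, 0, -0.03, 0, 1], [0, 0, 0, 0, 1], [0, 0, 0, 0, 1]]])

```text
time_s: 14.5
position: [0.5722, -0.2315, 0.2646]
tcp_rot: [[0.018, 1.0, -0.0], [1.0, -0.018, 0.0], [0.0, -0.0, -1.0]]
force: [-0.4, 0.2, -1.3]
opening: 0.159
```

Request:
send_rows(plan=[[[0, 0, -0.03, 0, 1], [0, 0, 0, 0, 1], [0, 0, 0, 0, 1]]])

```text
time_s: 14.8
position: [0.5723, -0.2315, 0.2637]
tcp_rot: [[0.018, 1.0, -0.0], [1.0, -0.018, 0.0], [0.0, -0.0, -1.0]]
force: [0.1, -0.7, -2.1]
opening: 0.158
```

Request:
send_rows(plan=[[[0, 0, -0.03, 0, 1], [0, 0, 0, 0, 1], [0, 0, 0, 0, 1]]])

```text
time_s: 15.1
position: [0.5722, -0.2315, 0.2628]
tcp_rot: [[0.018, 1.0, -0.0], [1.0, -0.018, 0.0], [0.0, -0.0, -1.0]]
force: [0.4, -0.2, -3.4]
opening: 0.155
```

Request:
send_rows(plan=[[[0, 0, -0.03, 0, 1], [0, 0, 0, 0, 1], [0, 0, 0, 0, 1]]])

```text
time_s: 15.4
position: [0.5722, -0.2315, 0.2618]
tcp_rot: [[0.018, 1.0, -0.0], [1.0, -0.018, 0.0], [0.0, -0.0, -1.0]]
force: [-0.1, 0.3, -2.8]
opening: 0.157
```

Request:
send_rows(plan=[[[0, 0, -0.03, 0, 1], [0, 0, 0, 0, 1], [0, 0, 0, 0, 1]]])

```text
time_s: 15.7
position: [0.5722, -0.2315, 0.2609]
tcp_rot: [[0.018, 1.0, -0.0], [1.0, -0.018, 0.0], [0.0, -0.0, -1.0]]
force: [-0.2, -0.2, -2.9]
opening: 0.155
```

Request:
send_rows(plan=[[[0, 0, -0.03, 0, 1], [0, 0, 0, 0, 1], [0, 0, 0, 0, 1]]])

```text
time_s: 16.0
position: [0.5722, -0.2315, 0.2601]
tcp_rot: [[0.018, 1.0, -0.0], [1.0, -0.018, 0.0], [0.0, -0.0, -1.0]]
force: [-0.4, -0.8, -1.5]
opening: 0.157
```

Request:
send_rows(plan=[[[0, 0, -0.03, 0, 1], [0, 0, 0, 0, 1], [0, 0, 0, 0, 1]]])

```text
time_s: 16.3
position: [0.5722, -0.2315, 0.2592]
tcp_rot: [[0.018, 1.0, -0.0], [1.0, -0.018, 0.0], [0.0, -0.0, -1.0]]
force: [-0.3, -0.1, -2.1]
opening: 0.154
```

```bash
python3 look.py g side wrist; python3 - <<'E'
import cv2,numpy as np
a=cv2.imread('pics/g_side.png')
cv2.imwrite('pics/g_2.png',cv2.resize(a[165:240,270:345],None,fx=8,fy=8,interpolation=cv2.INTER_CUBIC))
E
```

```text
16.3 [ 0.5722 -0.2315  0.2592] yaw_y -1.0211253059741283 F [-0.31 -0.14 -2.09] M [-0.106 -0.152  0.031] op 0.15414035411829585 j [-32.4  28.4  82.    0.   69.6 -31.4]
```

View pics/g_2.png

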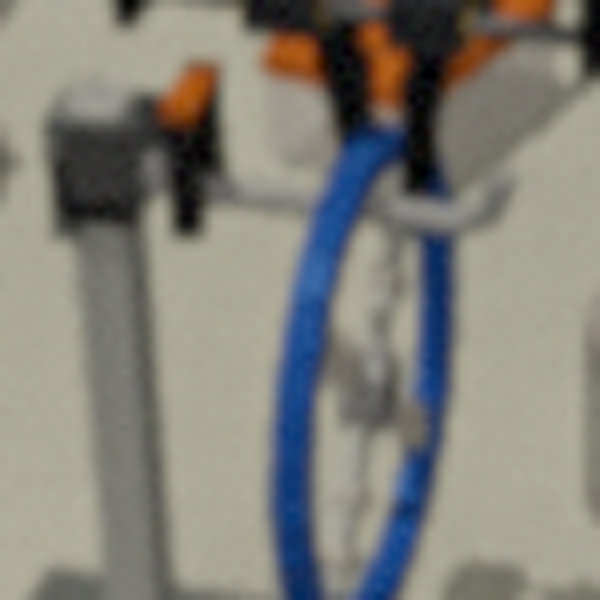

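Request:
send_rows(plan=[[[0, 0, -0.03, 0, 1], [0, 0, 0, 0, 1], [0, 0, 0, 0, 1]]])

```text
time_s: 16.7
position: [0.5722, -0.2315, 0.2582]
tcp_rot: [[0.018, 1.0, -0.0], [1.0, -0.018, 0.0], [0.0, -0.0, -1.0]]
force: [0.0, 0.6, -2.7]
opening: 0.155
```

Request:
send_rows(plan=[[[0, 0, -0.03, 0, 1], [0, 0, 0, 0, 1], [0, 0, 0, 0, 1]]])

```text
time_s: 17.0
position: [0.5722, -0.2315, 0.2573]
tcp_rot: [[0.018, 1.0, -0.0], [1.0, -0.018, 0.0], [0.0, -0.0, -1.0]]
force: [-0.6, 0.5, -3.1]
opening: 0.158
```

Request:
send_rows(plan=[[[0, 0, -0.03, 0, 1], [0, 0, 0, 0, 1], [0, 0, 0, 0, 1]]])

```text
time_s: 17.3
position: [0.5722, -0.2315, 0.2564]
tcp_rot: [[0.018, 1.0, -0.0], [1.0, -0.018, 0.0], [0.0, -0.0, -1.0]]
force: [0.9, -0.5, -2.5]
opening: 0.158
```

Request:
send_rows(plan=[[[0, 0, -0.03, 0, 1], [0, 0, 0, 0, 1], [0, 0, 0, 0, 1]]])

```text
time_s: 17.6
position: [0.5722, -0.2315, 0.2556]
tcp_rot: [[0.018, 1.0, -0.0], [1.0, -0.018, 0.0], [0.0, -0.0, -1.0]]
force: [0.5, -0.5, -2.6]
opening: 0.158
```

Request:
send_rows(plan=[[[0, 0, -0.03, 0, 1], [0, 0, 0, 0, 1], [0, 0, 0, 0, 1]]])

```text
time_s: 17.9
position: [0.5722, -0.2315, 0.2547]
tcp_rot: [[0.018, 1.0, -0.0], [1.0, -0.018, 0.0], [0.0, -0.0, -1.0]]
force: [-0.7, 0.3, -2.8]
opening: 0.157
```

Request:
send_rows(plan=[[[0, 0, -0.03, 0, 1], [0, 0, 0, 0, 1], [0, 0, 0, 0, 1]]])

```text
time_s: 18.2
position: [0.5723, -0.2316, 0.254]
tcp_rot: [[0.018, 1.0, 0.0], [1.0, -0.018, -0.0], [-0.0, 0.0, -1.0]]
force: [-1.5, 0.3, -0.9]
opening: 0.16
```

Request:
send_rows(plan=[[[0, 0, 0, 0, 1]]])

```text
time_s: 18.3
position: [0.5723, -0.2315, 0.254]
tcp_rot: [[0.018, 1.0, 0.0], [1.0, -0.018, -0.0], [-0.0, 0.0, -1.0]]
force: [-0.3, -0.1, -1.3]
opening: 0.159
```

Request:
send_rows(plan=[[[0, 0, -0.02, 0, 1], [0, 0, 0, 0, 1], [0, 0, 0, 0, 1]]])

```text
time_s: 18.6
position: [0.5723, -0.2316, 0.2534]
tcp_rot: [[0.018, 1.0, 0.0], [1.0, -0.018, -0.0], [-0.0, 0.0, -1.0]]
force: [-0.0, 0.1, -0.9]
opening: 0.162
```

Request:
send_rows(plan=[[[0, 0, 0, 0, 1]]])

```text
time_s: 18.7
position: [0.5723, -0.2315, 0.2533]
tcp_rot: [[0.018, 1.0, 0.0], [1.0, -0.018, -0.0], [-0.0, 0.0, -1.0]]
force: [-0.6, -0.6, -0.3]
opening: 0.154
```

Request:
send_rows(plan=[[[0, 0, -0.015, 0, 1], [0, 0, 0, 0, 1], [0, 0, 0, 0, 1]]])

```text
time_s: 19.0
position: [0.5723, -0.2315, 0.2529]
tcp_rot: [[0.018, 1.0, 0.0], [1.0, -0.018, -0.0], [-0.0, 0.0, -1.0]]
force: [0.2, -0.2, -0.1]
opening: 0.158
```

Request:
send_rows(plan=[[[0, 0, 0, 0, 1]]])

```text
time_s: 19.1
position: [0.5723, -0.2315, 0.2528]
tcp_rot: [[0.018, 1.0, 0.0], [1.0, -0.018, -0.0], [-0.0, 0.0, -1.0]]
force: [-0.3, 0.6, -0.6]
opening: 0.158
```

```bash
python3 look.py i side wrist; python3 - <<'E'
import cv2,numpy as np
a=cv2.imread('pics/i_side.png')
cv2.imwrite('pics/i_2.png',cv2.resize(a[165:240,270:345],None,fx=8,fy=8,interpolation=cv2.INTER_CUBIC))
E
```

```text
19.1 [ 0.5723 -0.2315  0.2528] yaw_y -1.0203016790793005 F [-0.27  0.56 -0.61] M [ 0.002 -0.06  -0.018] op 0.15779002332697642 j [-32.4  28.8  82.4   0.   68.8 -31.4]
```

View pics/i_2.png

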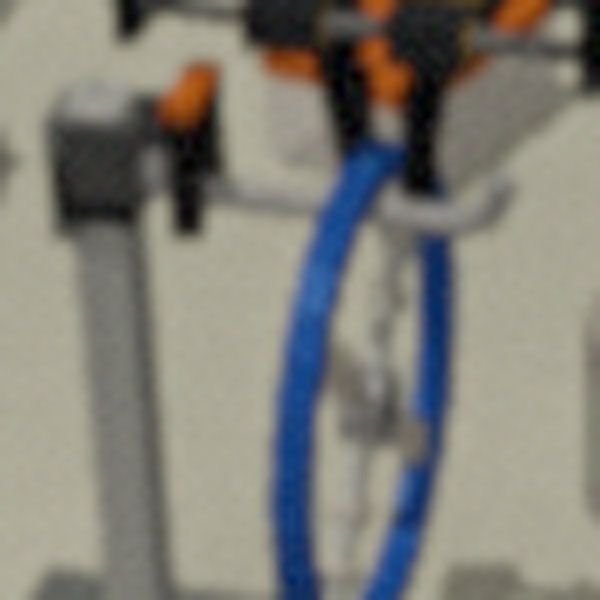

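View pics/i_wrist.png

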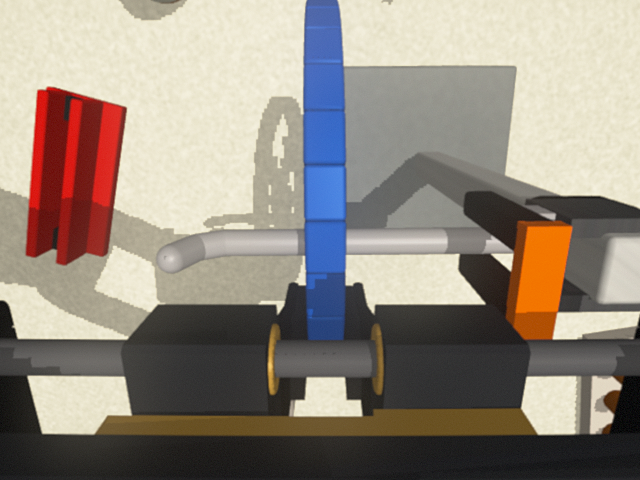

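Request:
send_rows(plan=[[[0, 0, -0.015, 0, 1], [0, 0, 0, 0, 1], [0.05, 0, 0, 0, 1], [0.08, 0, 0, 0, 1], [0.08, 0, 0, 0, 1], [0.08, 0, 0, 0, 1], [0.08, 0, 0, 0, 1], [0.08, 0, 0, 0, 1], [0.05, 0, 0, 0, 1], [0, 0, 0, 0, 1], [0, 0, 0, 0, 1]]])

```text
time_s: 20.3
position: [0.5877, -0.2315, 0.2524]
tcp_rot: [[0.018, 1.0, 0.001], [1.0, -0.018, -0.0], [-0.0, 0.001, -1.0]]
force: [-1.6, -0.1, 2.4]
opening: 0.154
```

Request:
send_rows(plan=[[[0.05, 0, 0, 0, 1], [0.08, 0, 0, 0, 1], [0.08, 0, 0, 0, 1], [0.08, 0, 0, 0, 1], [0.08, 0, 0, 0, 1], [0.08, 0, 0, 0, 1], [0, 0, 0, 0, 1], [0, 0, 0, 0, 1]]])

```text
time_s: 21.1
position: [0.6014, -0.2316, 0.2524]
tcp_rot: [[0.018, 1.0, 0.001], [1.0, -0.018, -0.0], [-0.0, 0.001, -1.0]]
force: [-0.7, -0.1, 2.5]
opening: 0.154
```

```bash
python3 look.py j side wrist; python3 - <<'E'
import cv2,numpy as np
a=cv2.imread('pics/j_side.png')
cv2.imwrite('pics/j_2.png',cv2.resize(a[165:240,270:345],None,fx=8,fy=8,interpolation=cv2.INTER_CUBIC))
E
```

```text
21.1 [ 0.6014 -0.2316  0.2524] yaw_y -1.029248832577063 F [-0.66 -0.1   2.53] M [0.115 0.137 0.057] op 0.15443219064175648 j [-31.   31.   78.4   0.   70.6 -30. ]
```

View pics/j_2.png

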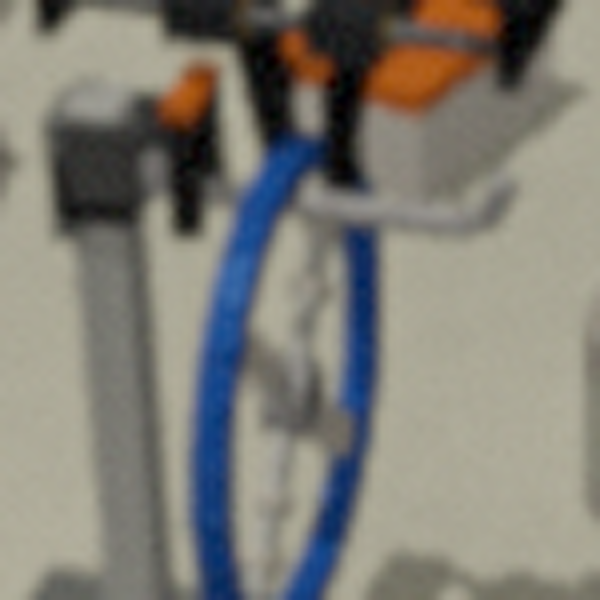

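View pics/j_wrist.png

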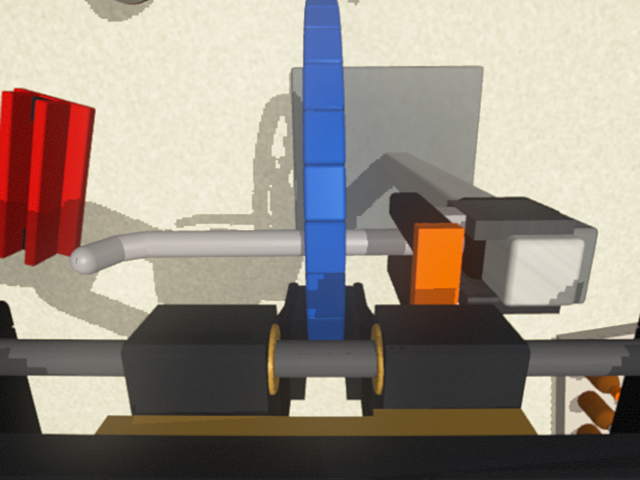

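Request:
send_rows(plan=[[[0, 0, 0.015, 0, 1], [0.07, 0, 0, 0, 1], [0.07, 0, 0, 0, 1], [0.07, 0, 0, 0, 1], [0.07, 0, 0, 0, 1], [0, 0, 0, 0, 1], [0, 0, 0, 0, 1]]])

```text
time_s: 21.9
position: [0.6095, -0.2315, 0.2528]
tcp_rot: [[0.018, 1.0, 0.001], [1.0, -0.018, -0.0], [-0.0, 0.001, -1.0]]
force: [-1.7, 0.2, 1.0]
opening: 0.159
```

Request:
send_rows(plan=[[[0.035, 0, 0, 0, 1], [0.035, 0, 0, 0, 1], [0, 0, 0, 0, 1], [0, 0, 0, 0, 1]]])

```text
time_s: 22.3
position: [0.6113, -0.2315, 0.2527]
tcp_rot: [[0.018, 1.0, 0.0], [1.0, -0.018, 0.0], [0.0, 0.0, -1.0]]
force: [-2.4, 0.1, 0.7]
opening: 0.161
```

Request:
send_rows(plan=[[[0.035, 0, 0, 0, 1], [0, 0, 0, 0, 1], [0, 0, 0, 0, 1]]])

```text
time_s: 22.6
position: [0.6124, -0.2315, 0.2527]
tcp_rot: [[0.018, 1.0, 0.0], [1.0, -0.018, 0.0], [0.0, 0.0, -1.0]]
force: [-2.3, 0.3, 0.9]
opening: 0.156
```

Request:
send_rows(plan=[[[0.035, 0, 0, 0, 1], [0, 0, 0, 0, 1], [0, 0, 0, 0, 1]]])

```text
time_s: 22.9
position: [0.6135, -0.2315, 0.2527]
tcp_rot: [[0.018, 1.0, 0.0], [1.0, -0.018, -0.0], [-0.0, 0.0, -1.0]]
force: [-3.3, 0.0, 1.0]
opening: 0.159
```

Request:
send_rows(plan=[[[0.035, 0, 0, 0, 1], [0, 0, 0, 0, 1], [0, 0, 0, 0, 1]]])

```text
time_s: 23.2
position: [0.6145, -0.2315, 0.2528]
tcp_rot: [[0.018, 1.0, 0.0], [1.0, -0.018, -0.0], [-0.0, 0.0, -1.0]]
force: [-2.6, 0.3, 1.1]
opening: 0.155
```

Request:
send_rows(plan=[[[0.035, 0, 0, 0, 1], [0, 0, 0, 0, 1], [0, 0, 0, 0, 1]]])

```text
time_s: 23.5
position: [0.6156, -0.2315, 0.2528]
tcp_rot: [[0.018, 1.0, 0.0], [1.0, -0.018, -0.0], [0.0, 0.0, -1.0]]
force: [-2.9, 0.3, 1.5]
opening: 0.158
```

Request:
send_rows(plan=[[[0.035, 0, 0, 0, 1], [0, 0, 0, 0, 1], [0, 0, 0, 0, 1]]])

```text
time_s: 23.8
position: [0.6166, -0.2315, 0.2528]
tcp_rot: [[0.018, 1.0, 0.0], [1.0, -0.018, -0.0], [-0.0, 0.0, -1.0]]
force: [-2.2, 0.6, 1.6]
opening: 0.158
```

Request:
send_rows(plan=[[[0.035, 0, 0, 0, 1], [0, 0, 0, 0, 1], [0, 0, 0, 0, 1]]])

```text
time_s: 24.1
position: [0.6177, -0.2315, 0.2528]
tcp_rot: [[0.018, 1.0, 0.0], [1.0, -0.018, -0.0], [-0.0, 0.0, -1.0]]
force: [-2.5, -0.2, 1.3]
opening: 0.158
```

```bash
python3 look.py k side wrist; python3 - <<'E'
import cv2,numpy as np
a=cv2.imread('pics/k_side.png')
cv2.imwrite('pics/k_2.png',cv2.resize(a[165:240,270:345],None,fx=8,fy=8,interpolation=cv2.INTER_CUBIC))
E
```

```text
24.1 [ 0.6177 -0.2315  0.2528] yaw_y -1.0164542720477376 F [-2.47 -0.16  1.31] M [0.035 0.308 0.128] op 0.15799786591665185 j [-30.2  32.2  75.9   0.   71.8 -29.2]
```

View pics/k_2.png

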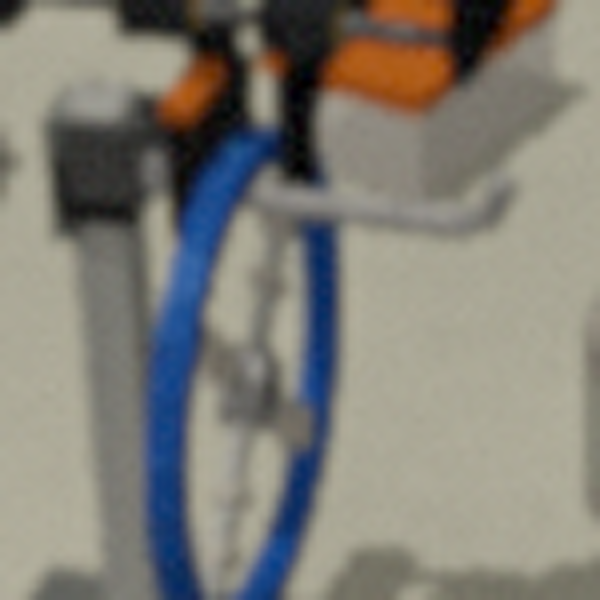

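View pics/k_wrist.png

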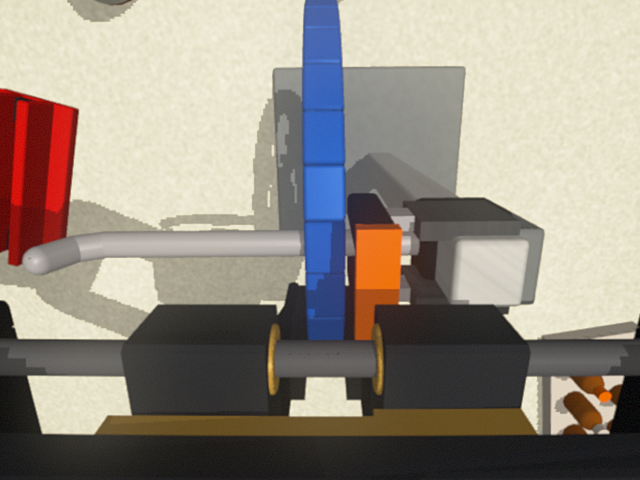

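Request:
send_rows(plan=[[[0.035, 0, 0, 0, 1], [0, 0, 0, 0, 1], [0, 0, 0, 0, 1]]])

```text
time_s: 24.5
position: [0.6187, -0.2315, 0.2528]
tcp_rot: [[0.018, 1.0, 0.0], [1.0, -0.018, -0.0], [-0.0, 0.0, -1.0]]
force: [-2.4, -0.3, 1.9]
opening: 0.159
```

Request:
send_rows(plan=[[[0.035, 0, 0, 0, 1], [0, 0, 0, 0, 1], [0, 0, 0, 0, 1]]])

```text
time_s: 24.8
position: [0.6196, -0.2315, 0.2527]
tcp_rot: [[0.018, 1.0, -0.0], [1.0, -0.018, 0.0], [0.0, -0.0, -1.0]]
force: [-3.1, -0.3, 1.6]
opening: 0.159
```

Request:
send_rows(plan=[[[0.035, 0, 0, 0, 1], [0, 0, 0, 0, 1], [0, 0, 0, 0, 1]]])

```text
time_s: 25.1
position: [0.6203, -0.2315, 0.2527]
tcp_rot: [[0.018, 1.0, -0.001], [1.0, -0.018, 0.0], [0.0, -0.001, -1.0]]
force: [-5.3, -0.6, 1.9]
opening: 0.154
```

Request:
send_rows(plan=[[[0, 0, 0, 0, 1]]])

```text
time_s: 25.2
position: [0.6204, -0.2315, 0.2527]
tcp_rot: [[0.018, 1.0, -0.001], [1.0, -0.018, 0.0], [0.0, -0.001, -1.0]]
force: [-4.9, 0.4, 2.4]
opening: 0.154
```

Request:
send_rows(plan=[[[0.015, 0, 0.015, 0, 1], [0, 0, 0, 0, 1], [0, 0, 0, 0, 1]]])

```text
time_s: 25.5
position: [0.6206, -0.2315, 0.2528]
tcp_rot: [[0.018, 1.0, -0.002], [1.0, -0.018, 0.0], [0.0, -0.002, -1.0]]
force: [-4.4, -0.6, 1.1]
opening: 0.152
```

Request:
send_rows(plan=[[[0, 0, 0, 0, 1]]])

```text
time_s: 25.6
position: [0.6206, -0.2315, 0.2528]
tcp_rot: [[0.018, 1.0, -0.002], [1.0, -0.018, 0.0], [0.0, -0.002, -1.0]]
force: [-5.9, -0.3, 1.0]
opening: 0.155
```

```bash
python3 look.py l side wrist; python3 - <<'E'
import cv2,numpy as np
a=cv2.imread('pics/l_side.png')
cv2.imwrite('pics/l_2.png',cv2.resize(a[165:240,270:345],None,fx=8,fy=8,interpolation=cv2.INTER_CUBIC))
E
```

```text
25.6 [ 0.6206 -0.2315  0.2528] yaw_y -1.0187449170080576 F [-5.85 -0.3   0.95] M [-0.033  0.674  0.163] op 0.15527316622012163 j [-30.1  32.5  75.4  -0.   72.2 -29.1]
```

View pics/l_wrist.png

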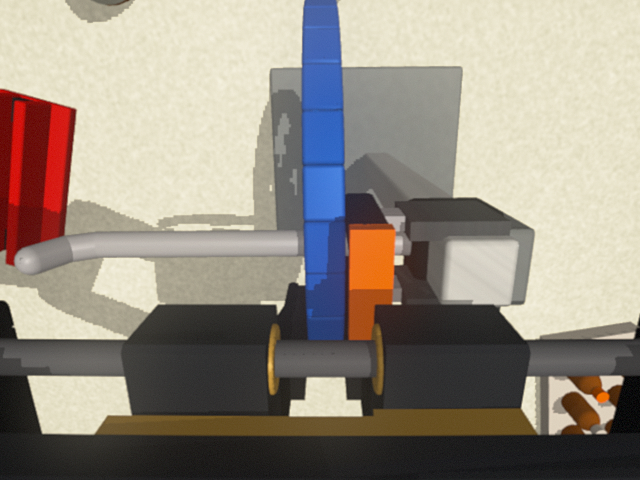

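Request:
send_rows(plan=[[[0, 0, 0, 0, 0.2], [0, 0, 0, 0, 0.2], [0, 0, 0, 0, 0.2], [0, 0, 0, 0, 0.2], [0, 0, 0, 0, 0.2], [0, 0, 0, 0, 0.2], [0, 0, 0, 0, 0.2], [0, 0, 0, 0, 0.2]]])

```text
time_s: 26.5
position: [0.6212, -0.2315, 0.2532]
tcp_rot: [[0.018, 1.0, 0.0], [1.0, -0.018, -0.0], [-0.0, 0.0, -1.0]]
force: [-0.0, -0.5, -0.2]
opening: 0.398
```

```bash
python3 look.py m side wrist; python3 - <<'E'
import cv2,numpy as np
a=cv2.imread('pics/m_side.png')
cv2.imwrite('pics/m_2.png',cv2.resize(a[165:240,270:345],None,fx=8,fy=8,interpolation=cv2.INTER_CUBIC))
E
```

```text
26.5 [ 0.6212 -0.2315  0.2532] yaw_y -1.0213134471270964 F [-0.01 -0.54 -0.2 ] M [ 0.04  -0.084  0.002] op 0.39809801163306535 j [-30.1  32.5  75.4   0.   72.1 -29.1]
```

View pics/m_wrist.png

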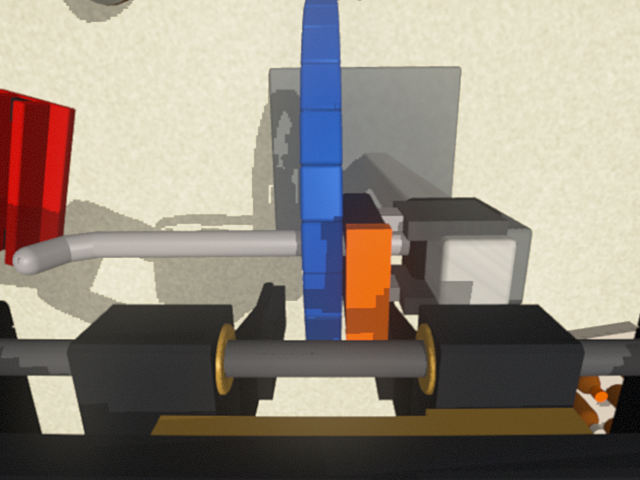

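View pics/m_2.png

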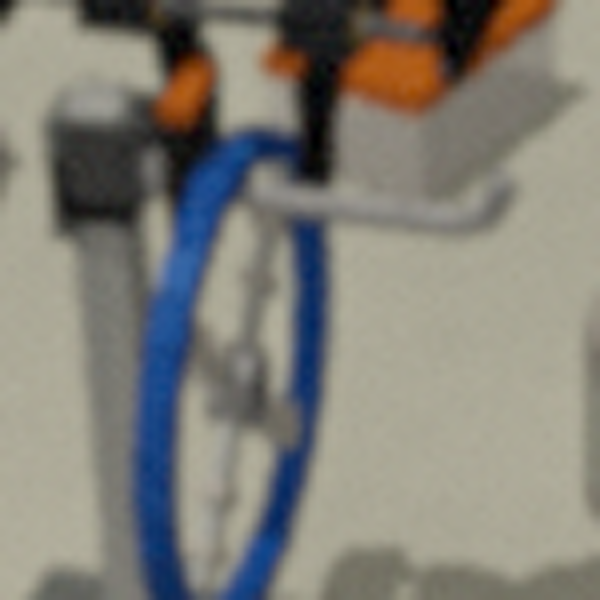

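Request:
send_rows(plan=[[[0, 0, 0.1, 0, 0.2], [0, 0, 0.2, 0, 0.2], [0, 0, 0.3, 0, 0.2], [0, 0, 0.4, 0, 0.2], [0, 0, 0.5, 0, 0.2], [0, 0, 0.5, 0, 0.2], [0, 0, 0.5, 0, 0.2], [0, 0, 0.5, 0, 0.2], [0, 0, 0.3, 0, 0.2], [0, 0, 0.1, 0, 0.2], [0, 0, 0, 0, 0.2]]])

```text
time_s: 27.7
position: [0.6212, -0.2315, 0.3558]
tcp_rot: [[0.018, 1.0, 0.001], [1.0, -0.018, -0.0], [-0.0, 0.001, -1.0]]
force: [-0.3, 0.4, 0.1]
opening: 0.403
```

```bash
python3 look.py n side wrist; python3 - <<'E'
import cv2,numpy as np
a=cv2.imread('pics/n_side.png')
cv2.imwrite('pics/n_2.png',cv2.resize(a[165:265,260:360],None,fx=6,fy=6,interpolation=cv2.INTER_CUBIC))
E
```

```text
27.7 [ 0.6212 -0.2315  0.3558] yaw_y -1.018679945371338 F [-0.32  0.39  0.05] M [ 0.004 -0.096 -0.037] op 0.4030662768080643 j [-30.1  27.8  67.6   0.   84.6 -29.1]
```

View pics/n_wrist.png

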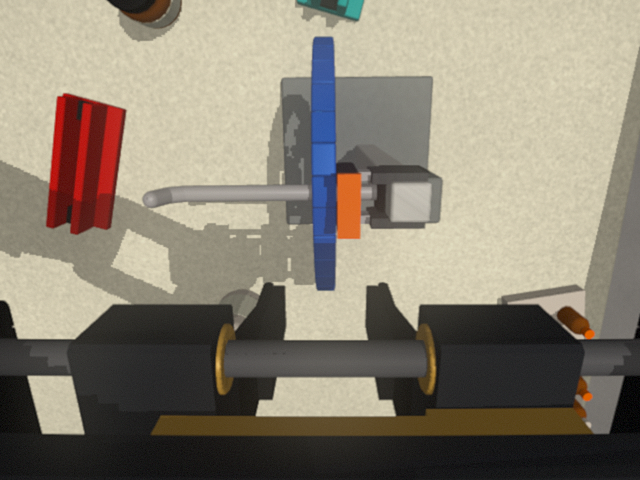

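View pics/n_2.png

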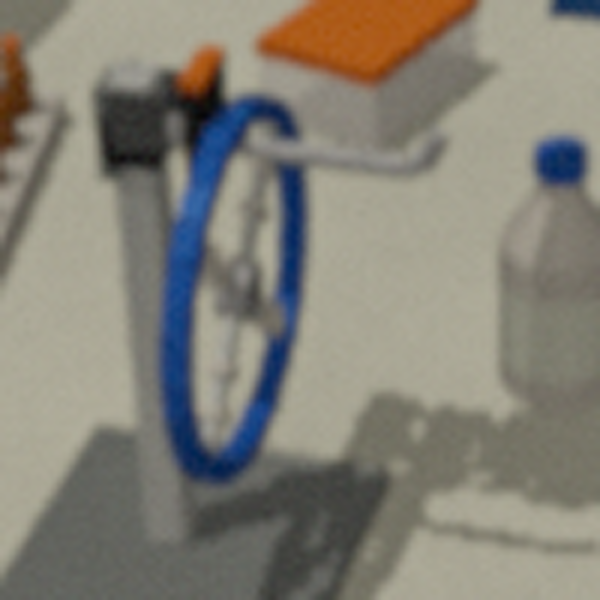

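Request:
send_rows(plan=[[[0, 0, 0.4, 0, 0.2], [0, 0, 0.5, 0, 0.2], [0, 0, 0.5, 0, 0.2], [-0.5, -0.5, 0.2, 0, 0.2], [-0.6, -0.7, 0, 0, 0.2], [-0.6, -0.8, 0, 0, 0.2], [-0.6, -0.8, 0, 0, 0.2], [-0.6, -0.8, 0, 0, 0.2], [-0.6, -0.8, 0, 0, 0.2], [-0.4, -0.5, 0, 0, 0.2], [0, 0, 0, 0, 0.2], [0, 0, 0, 0, 0.2]]])

```text
time_s: 29.0
position: [0.5043, -0.3785, 0.4034]
tcp_rot: [[0.019, 1.0, 0.0], [1.0, -0.019, 0.001], [0.001, 0.0, -1.0]]
force: [-0.2, 0.6, -1.3]
opening: 0.397
```

```bash
python3 look.py o side top; python3 - <<'E'
import cv2,numpy as np
a=cv2.imread('pics/o_side.png');b=cv2.imread('pics/o_top.png')
cv2.imwrite('pics/o_2.png',np.hstack([cv2.resize(a[165:265,270:336],None,fx=6,fy=6,interpolation=cv2.INTER_CUBIC),cv2.resize(b[140:240,340:406],None,fx=6,fy=6,interpolation=cv2.INTER_CUBIC)]))
from rig import mark_of
for t in('jar','beaker','reagent'):
    for c in('side','top'):print(t,c,[(np.round(r['at'],3).tolist(),round(r['conf'],2)) for r in mark_of(c,t)][:1])
E
```

```text
29.0 [ 0.5043 -0.3785  0.4034] yaw_y -1.0670015024452348 F [-0.21  0.65 -1.32] M [ 0.041 -0.111 -0.03 ] op 0.3967771350088389 j [-47.1  23.2  68.1   0.   88.7 -46. ]
jar side [([0.441, -0.027, -0.001], 0.81)]
jar top []
beaker side [([0.739, 0.179, -0.005], 0.78)]
beaker top [([0.74, 0.178, 0.002], 0.86)]
reagent side [([0.507, -0.407, -0.002], 0.74)]
reagent top []
```

View pics/o_2.png

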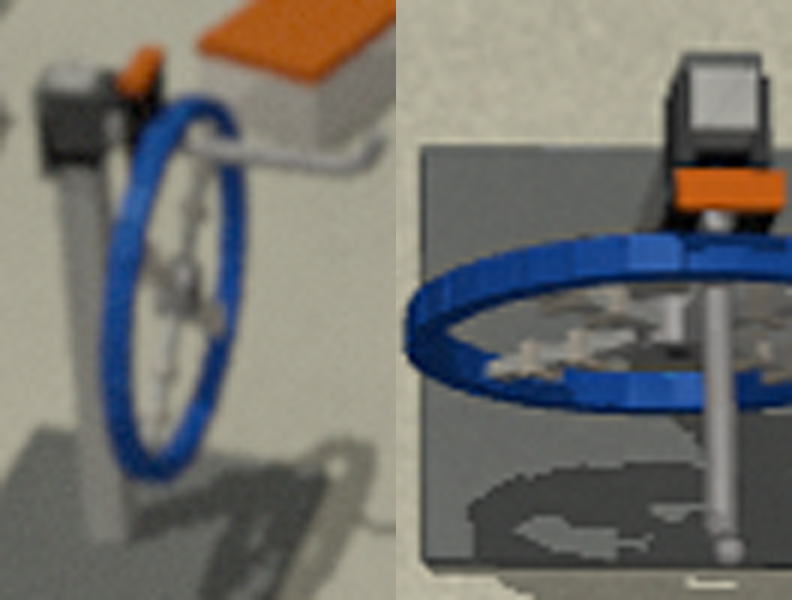

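View pics/o_top.png

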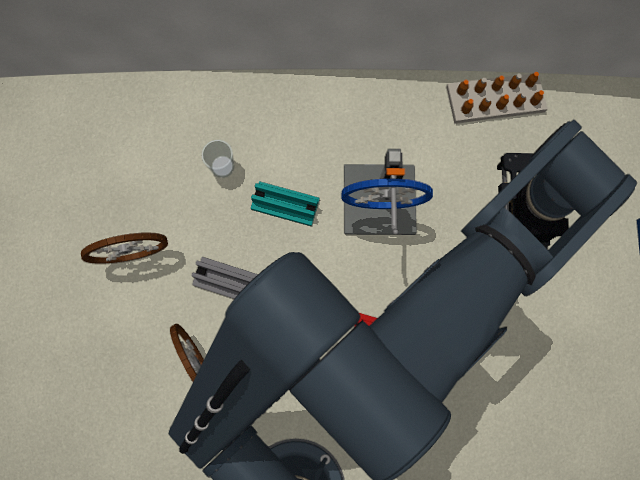

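```bash
python3 - <<'E'
from h import *
def ray(d,px,z):
    u=cv2.undistortPoints(np.array([[px]],float),d['mtx'],np.array(d['distortion'],float))[0,0]
    v=d['pose'][:3,:3]@np.r_[u,1];o=d['pose'][:3,3];return o+v*(z-o[2])/v[2]
d=np.load('o_top.npy',allow_pickle=True).item()
print(ray(d,(393,179),.267),ray(d,(393,175),.294))
n=np.load('n_wrist.npy',allow_pickle=True).item();l=np.load('l_wrist.npy',allow_pickle=True).item();m=np.load('m_wrist.npy',allow_pickle=True).item()
for q,a,b,r in((n,(335,200),(337,200),0),(m,(342,240),(346,240),0),(l,(344.5,240),(349,240),0)):print(ray(q,a,.267),ray(q,b,.294))
cv2.imwrite('pics/n_3.png',cv2.resize(n['img'][130:260,270:430],None,fx=5,fy=5,interpolation=cv2.INTER_CUBIC))
cv2.imwrite('pics/o_3.png',cv2.resize(d['img'][140:240,335:440],None,fx=6,fy=6,interpolation=cv2.INTER_NEAREST))
E
```

```text
[ 0.6268472  -0.19602751  0.267     ] [ 0.62642715 -0.19259221  0.294     ]
[ 0.6266374  -0.20110509  0.267     ] [ 0.62710375 -0.19548856  0.294     ]
[ 0.6267021  -0.19336812  0.267     ] [ 0.62677745 -0.18495698  0.294     ]
[ 0.62692175 -0.19323758  0.267     ] [ 0.62700015 -0.18483285  0.294     ]
```

View pics/n_3.png

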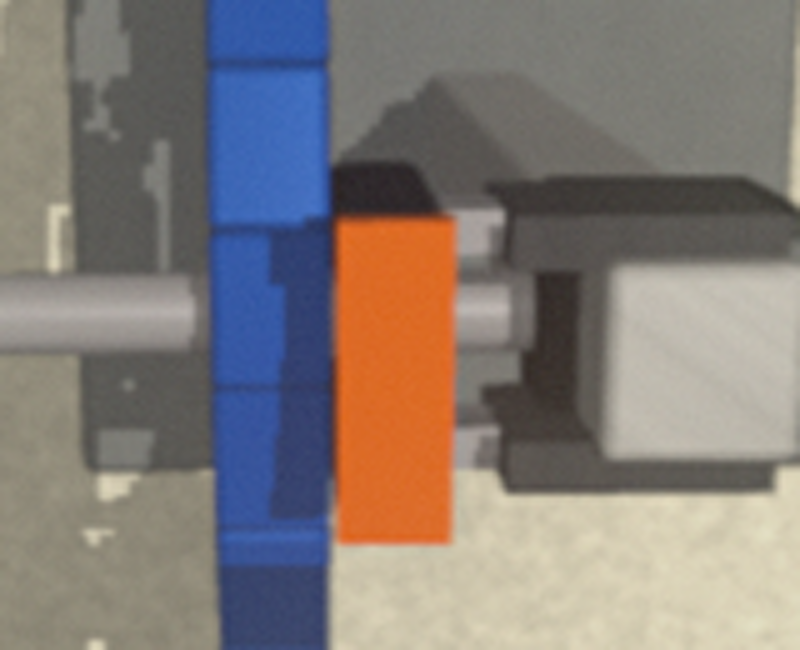

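View pics/o_3.png

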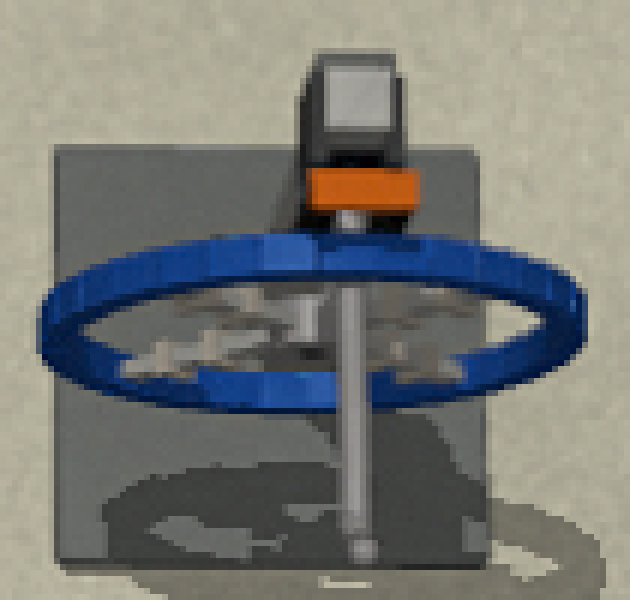

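```bash
python3 -c "
from rig import bot
print(bot.hand_in());s=bot.read_state();print(s['time_s'])"
```

```text
the job is handed in; nothing more can be done
None
the job is handed in; nothing more can be done
```

The blue wheel is hanging on the J-hook and resting against the buffer, and I handed the job in at about 29 s of the 72 s allowed.

**What I did:** I pinched the rim about 35 mm to the side of its top, lifted it out of the grey cradle and passed the rim over the hook tip. I lowered it until the wrist force went from about −2.8 N to about 0, which put the arm's top near 255 mm. I then slid it back until the force along x rose from about −2.5 N to about −5.5 N against the buffer, and released it and backed away.

**Last checks:**
- **Buffer contact:** in the top and wrist pictures the back of the rim is at x ≈ 0.6267–0.6268 m and the buffer face at 0.6264–0.6271 m, so they touch within measuring error. This rests on the pictures alone.
- **Hang and clearance:** the wheel stayed still after I let go, and the gripper is well clear of it.
- **Bystanders:** the jar, beaker and bottle show within about 5 mm of where they started. After the move the top camera found only the beaker; the arm was in front of the other two.

**What went wrong or disagreed:**
- **Touch on the hook:** as I passed the tip, the wheel was held a little too high. The hub apparently touched the underside of the low-set hook arm, about 7 N above the wheel's weight. I lowered it at once and the force cleared.
- **Poor fits:** a free fit of the wheel's height from the wrist camera (83 mm) disagreed with the other views (106 mm). The side-camera fit of the lifted wheel was also poor. I used 106 mm, and checked by the rim's facets that the wheel had not turned in the grip.

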